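Read a reservoir's air pressure with a rod gauge

ROBOT

A 7-joint arm with a two-finger parallel gripper is mounted at the origin on the work surface. World frame = base frame: x ahead of the robot, y to its left, z up, the work surface at z = 0. Lengths are in m, angles in rad, forces in N, time in s.
With the tool pointing down it reaches from about 0.425 to 0.875 m from the base axis. Payload 4.7 kg.
Tool frame: the origin (TCP) lies on the centre line of the jaws, within the pads' length; the fingertips stand 8 mm ahead of it and the grasp point (between the pads) lies 11 mm behind it; z points along the fingers, y is the direction in which the jaws open and shut (so a half turn about z gives the same grasp; the last joint's range is limited). The gripper opens to 87 mm and grips with 3 to 60 N. Pads are 19 mm wide; open, the fingers measure 117 mm over their backs; the gripper's body (75 mm by 190 mm) begins 51 mm behind the grasp point.
Start: joints at [1.3, 0.321, -0.07, 1.45, 0.023, 1.371, -0.057], TCP at [0.183, -0.624, 0.231] pointing down, gripper open.
Joint ranges: [-2.86, 2.86], [-0.3, 2.09], [-1.38, 1.24], [0.06, 2.45], [-1.56, 4.7], [0.09, 2.05], [-2.69, 2.69]. Speed limits (rad/s): [2.57, 2.57, 3.14, 3.14, 3.14, 3.14, 3.14].

INTERFACE

Orientations are given as a rotation vector (axis times angle).
In Python, from bench import status, optics, order gives the robot as it stands.
- The arm moves only by the tool step_arm, never from a script. Its argument "rows" is a list of rows, each a list of 3 entries, a list of its own where there are three numbers: the turn, a rotation vector about the tool's x, y, z in degrees, then the shift along the tool's x, y, z in mm, then the finger opening in mm, from 0 to 87. A call has 1 to 12 rows; each row shifts and turns the pose as measured when the row begins, along the tool's axes as they then stand; what a row does not reach is not made up. A row lasts 1/12 s, in which the tool goes at most 41.7 mm and 7.16 degrees, less where a joint would pass 70% of its speed; a pose out of reach is approached as far as the arm can. A call is refused whole if a number of a shift passes 41.7 or a number of a turn 7.16, either way. A call with a gripper value outside its range is refused whole. The fingers move at their own pace and stop on an object; "grip_force" is the grip in N (left out, the last holds). Time passes only in rows, so rows that do not move let the fingers close. It gives the time, the measured TCP pose, the force and the opening at its end, in the units of the state.
- status.get_state(): the state, without advancing time (a new reading comes with each control period).
- optics.get_image(name): name is "scene" or "top"; returns a dict with "frame" (480x640x3 uint8, red, green, blue), "range_z" (480x640 float32, m along the optical axis (not along the pixel's ray), 0 where there is no reading), "K" (3x3 intrinsics, pixels), "k1" (the pictures are not rectified: a ray, as slopes to the right and down, at radius r is drawn at 1 + k1 r^2 times it, then the intrinsics apply), "R" (3x3) and "t" (3): a world point X has camera coordinates R X + t. Camera axes: x right, y down, z forward; pixel columns grow to the right and rows downward; lengths in m; the calibration is good to about 2 mm. A picture is of the moment at which its call begins.
- order.close_job(): hands the job in, once; it reports no verdict.
The state is a dict: "time": time; "joint_positions": joint angles; "qd": joint speeds; "joint_torque": joint torques, N m; "position": TCP position; "tool_rot": TCP orientation; "ft_force": force on the tool from outside, world axes, zero at the start; "torque": the same for the moment, N m; "grip_width": opening from 0.0 (shut) to 1.0 (fully open).
Only numpy, scipy, OpenCV 4.12 (cv2) and the standard library are available. Lean on these libraries where they do the work, as an engineer would, in place of code of your own. Each camera call takes 0.05 s, during which the arm holds its last target.

TASK

Take the rod gauge from its holder and press it straight down onto the sprung valve stem of the blue air reservoir until the stem is pushed fully home and held there for a moment, so that the pressure inside pushes the reading rod out; press firmly, about 18 N, never above 25 N. Then set the gauge gently back upright in its holder with the rod still out to show the reading: do not touch the rod, and leave the other things on the bench alone.

Things in the scene. Friction and masses are not known exactly. Their poses are not given: they have to be found in the camera images.
- gauge: pressure gauge: upright aluminium barrel 20 mm in diameter, 92 mm tall in all, 110 to 170 g, loose, standing mouth down in the holder. Origin: centre of its underside (the open mouth); z points to the rod end. Brass bell foot: 30 mm wide for the lowest 3 mm, tapering to 20 mm by 10 mm up. Grip the barrel 74 to 82 mm above the origin; keep 32 mm free above its top for the rod
- gauge_seat (a point): the flat shoulder inside the gauge that bears on the stem's top, on its axis 22 mm above the mouth. Below it a round socket 13.6 mm wide from 10 to 22 mm above the mouth, and below that a funnel opening to 24 mm at the mouth
- gauge_top (a point): centre of the barrel's top face, 92 mm above the gauge's origin; the rod comes out here
- rod (a joint): how far the white reading rod has come out of the barrel's top, m; 0 is in, as at the start. The air pushes it out while the stem is pressed: 13 to 22 mm (hidden pressure) with the stem fully home, less when part pressed. It then stays out by friction (0.4 N)
- holder: fixed black block 80 x 80 x 40 mm, origin at the centre of its underside, with one round blind hole 35 mm wide and 34 mm deep from the top, rim chamfered 3 mm; the gauge stands in it, mouth down, on the hole's floor 6 mm above the bench
- holder_hole0 (a point): centre of the hole's mouth, on the holder's top, 40 mm above the bench
- tank: fixed blue air reservoir, lying cylinder 84 mm in diameter, 200 mm long on two steel feet, length along its x; origin on the bench under its middle. On top an upright brass valve: nut 18 mm wide and a round stem 11 mm in diameter, rounded top. The stem is sprung and goes down 8 mm to a hard stop: 4 N starts it, about 14 N brings it home
- port (a point): centre of the black rubber ring (32 mm wide) on the reservoir's top, 102 mm above the bench. The valve stem rises from it; the stem's axis sits up to 1.5 mm off this point along the reservoir's x and along its y, and its free top is 40 to 57 mm above this point: not measured, to be found by feel. The nut's top is 34 to 43 mm below the stem's free top
- meter: bystander: yellow handheld meter, 150 x 75 x 40 mm, lying loose on the bench; origin under its centre
- jar: bystander: clear jar with black lid, 60 mm in diameter, 70 mm tall, standing loose; origin under its centre
- driver: bystander: red-handled screwdriver, 180 mm long, lying loose; origin under its middle
- rod_cap: red cap on the rod's outer end, 10 mm wide and 4 mm tall; origin at its underside, 0.5 mm above the barrel's top when the rod is in. Not to be touched

How it is judged:
By the outcome, as a careful person would: the job done as asked, in the order asked, and still so for the second after the job is handed in, with the robot touching nothing.
It also fails if it takes over 64 s, if anything falls off the work surface, if the arm or the gripper's body presses on something with over 40 N, if the wrist force passes 120 N, or if a joint passes its speed limit or range.

## Working session

There is one attempt and no reset: what is moved stays moved. The work goes in short steps, Python scripts to look and compute and a tool call to move; the robot and the scene stay as the last step left them, time stands still between calls to the robot, and variables do not carry over. Pictures are saved under pics/ and viewed, and the job is handed in when it is done.

Besides the shell and the picture viewer there is one more tool, called after "Request:" as name(argument=value, ...) on one line, values as JSON. step_arm: Moves the arm, as the interface text tells. Its arguments: {"type":"object","properties":{"rows":{"type":"array"},"grip_force":{"type":"number"}},"required":["rows"]}

```bash
mkdir -p pics; ls; cat > h.py <<'E'
import numpy as np, cv2
from bench import status, optics, order
def grab(n,f):
    d=optics.get_image(n); cv2.imwrite(f,d["frame"][:,:,::-1]); np.savez(''+n+'.npz',**{k:np.array(v) for k,v in d.items()}); return d
def load(n): return dict(np.load(''+n+'.npz'))
def ray(d,u,v):
    K=d["K"];x=(u-K[0,2])/K[0,0];y=(v-K[1,2])/K[1,1];k=float(d["k1"])
    rd=np.hypot(x,y);r=rd
    for _ in range(30): r=rd/(1+k*r*r)
    s=r/rd if rd>0 else 1
    R=d["R"];o=-R.T@d["t"]; return o,R.T@np.array([x*s,y*s,1])
def plane(d,u,v,z):
    o,r=ray(d,u,v); return o+r*(z-o[2])/r[2]
def pt(d,u,v):
    o,r=ray(d,u,v); return o+r*float(d["range_z"][int(v),int(u)])
def cloud(d):
    K=d["K"];k=float(d["k1"]);v,u=np.mgrid[0:480,0:640]
    x=(u-K[0,2])/K[0,0];y=(v-K[1,2])/K[1,1];rd=np.hypot(x,y);r=rd.copy()
    for _ in range(30): r=rd/(1+k*r*r)
    s=np.where(rd>0,r/np.maximum(rd,1e-9),1);z=d["range_z"]
    P=np.stack([x*s*z,y*s*z,z],-1); return (P-d["t"])@d["R"]
def tri(a,b):
    (o1,r1),(o2,r2)=a,b
    r1=r1/np.linalg.norm(r1);r2=r2/np.linalg.norm(r2)
    A=np.stack([r1,-r2],1);s=np.linalg.lstsq(A,o2-o1,rcond=None)[0]
    p=o1+s[0]*r1;q=o2+s[1]*r2; return (p+q)/2,np.linalg.norm(p-q)
E
python3 - <<'E'
from h import *
print(status.get_state())
for n in("scene","top"):
    d=grab(n,f"pics/{n}0.png");print(n,d["K"],d["k1"],d["R"],d["t"],-d["R"].T@d["t"])
E
```

```text
pics
{'time': 0.0, 'joint_positions': array([ 1.30007603,  0.32185817, -0.07007698,  1.45167118,  0.02261869,
        1.37077077, -0.05689205]), 'qd': array([-1.65109954e-04, -1.67311538e-03, -1.48865281e-04,  4.76938628e-05,
        5.52940169e-04, -2.05049171e-03,  1.88579677e-04]), 'joint_torque': array([-9.17123289e-04, -4.91293180e+01, -4.03952077e-01, -3.12526989e+01,
       -6.38301973e-02,  4.35031636e-02,  1.16165279e-04]), 'position': array([ 0.18243397, -0.62332256,  0.22944051]), 'tool_rot': array([-3.10791997e+00, -4.45671100e-01,  6.09038703e-04]), 'ft_force': array([-0.59650475, -0.05775806,  0.18473253]), 'torque': array([-0.02552058, -0.00793055,  0.0337975 ]), 'grip_width': 0.9999243021582879}
scene [[508.62468894   0.         320.10485747]
 [  0.         508.62468894 227.58323956]
 [  0.           0.           1.        ]] -0.07589374777422278 [[ 0.64480296  0.76432401 -0.00615964]
 [ 0.46876353 -0.40180026 -0.78664942]
 [-0.60372998  0.50434646 -0.61736922]] [-0.40727031 -0.2137169   1.64978291] [ 1.3588152  -0.6066472   0.84789628]
top [[442.78046598   0.         312.5385286 ]
 [  0.         442.78046598 247.46807614]
 [  0.           0.           1.        ]] -0.030789839341359402 [[ 0.02438786 -0.99963026  0.01202417]
 [-0.99522983 -0.02541348 -0.09418993]
 [ 0.09446068 -0.00966972 -0.99548163]] [-0.01366769  0.62252585  1.07924621] [0.51794329 0.01259392 1.13316978]
```

View pics/scene0.png

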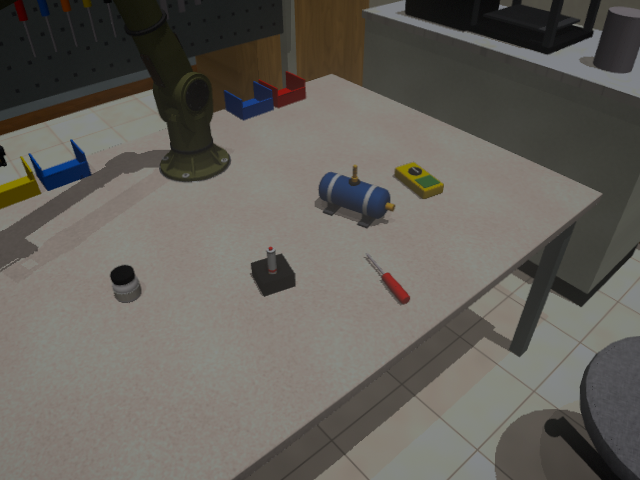

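View pics/top0.png

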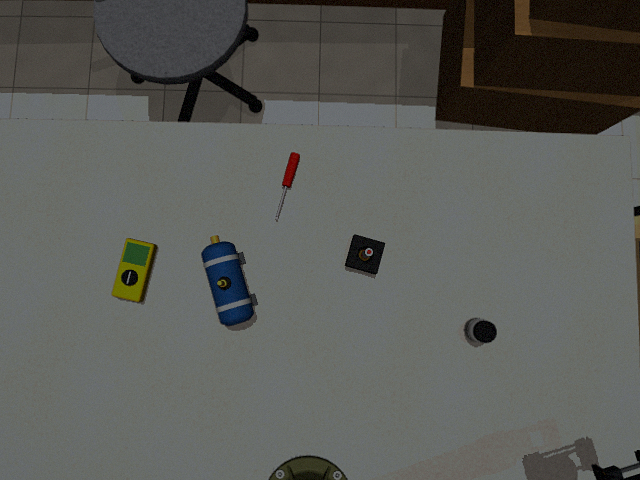

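The scene view shows the gauge in the holder at about (271,260) and the tank valve at (354,175). In the top view the gauge cap is at (369,252) and the valve at (223,283). I'll zoom in on both.

```bash
python3 - <<'E'
from h import *
s=load("scene");t=load("top")
def crop(d,u,v,w,sc): 
    return cv2.resize(cv2.convertScaleAbs(d["frame"][v-w:v+w,u-w:u+w,::-1],alpha=1.6),None,fx=sc,fy=sc,interpolation=cv2.INTER_NEAREST)
im=np.vstack([np.hstack([crop(s,272,265,35,4.2),crop(s,355,185,35,4.2)]),np.hstack([crop(t,365,255,35,4.2),crop(t,225,283,35,4.2)])])
print(im.shape);cv2.imwrite("pics/z0.png",im)
for n,d in(("scene",s),("top",t)):
    hsv=cv2.cvtColor(d["frame"],cv2.COLOR_RGB2HSV)
    for nm,lo,hi,box in(("cap",(0,120,60),(8,255,255),(250,240,290,262) if n=="scene" else (355,240,385,265)),("cap2",(170,120,60),(180,255,255),(250,240,290,262) if n=="scene" else (355,240,385,265)),("brass",(12,100,60),(35,255,255),(345,160,365,188) if n=="scene" else (210,270,240,296))):
        m=cv2.inRange(hsv,lo,hi);b=np.zeros_like(m);b[box[1]:box[3],box[0]:box[2]]=1;m=m*b
        v,u=np.nonzero(m)
        if len(u):print(n,nm,len(u),u.mean(),v.mean(),u.min(),u.max(),v.min(),v.max())
# clouds
for n,d in(("scene",s),("top",t)):
    P=cloud(d)
    for nm,(u,v) in (("hold",(272,272) if n=="scene" else (365,255)),("tank",(355,190) if n=="scene" else (228,283))):
        Q=P[v-45:v+45,u-45:u+45].reshape(-1,3);Q=Q[np.isfinite(Q).all(1)]
        print(n,nm,[np.round(np.percentile(Q[:,2],q),3) for q in(1,10,50,90,99,100)])
E
```

```text
(588, 588, 3)
scene cap 9 270.0 248.0 269 271 247 249
scene brass 56 354.51785714285717 174.83928571428572 352 357 165 181
top cap 12 368.0833333333333 251.25 363 370 250 253
top cap2 1 368.0 253.0 368 368 253 253
top brass 38 221.5 282.9736842105263 217 226 280 286
scene hold [np.float64(-0.005), np.float64(-0.003), np.float64(-0.001), np.float64(0.037), np.float64(0.091), np.float64(0.848)]
scene tank [np.float64(-0.005), np.float64(-0.003), np.float64(-0.0), np.float64(0.088), np.float64(0.126), np.float64(0.848)]
top hold [np.float64(-0.005), np.float64(-0.003), np.float64(0.0), np.float64(0.038), np.float64(0.095), np.float64(1.133)]
top tank [np.float64(-0.005), np.float64(-0.002), np.float64(0.002), np.float64(0.096), np.float64(0.112), np.float64(1.133)]
```

View pics/z0.png

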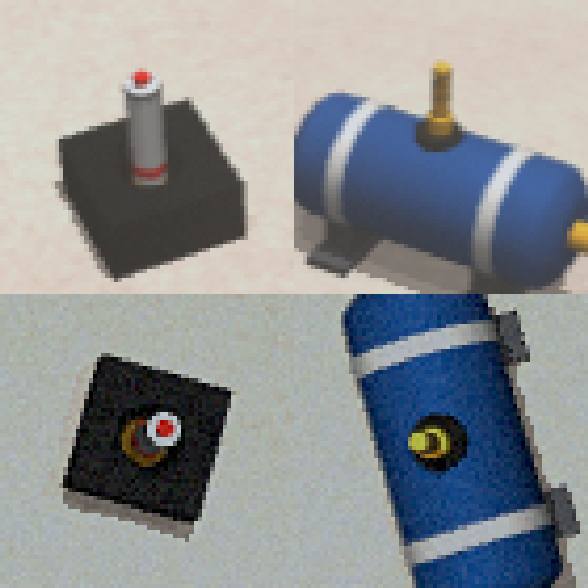

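```bash
python3 - <<'E'
from h import *
s=load("scene");t=load("top")
def blob(d,f,box):
    x0,y0,x1,y1=box;c=d["frame"][y0:y1,x0:x1].astype(int);m=f(c[...,0],c[...,1],c[...,2]);v,u=np.nonzero(m)
    print(len(u),u.min()+x0,u.max()+x0,v.min()+y0,v.max()+y0); return u.mean()+x0,v.mean()+y0,m,(u+x0,v+y0)
red=lambda r,g,b:(r>80)&(r>1.6*g)&(r>1.6*b)
cs=blob(s,red,(262,240,280,254));ct=blob(t,red,(362,246,378,258));print("cap",cs[:2],ct[:2],tri(ray(s,*cs[:2]),ray(t,*ct[:2])))
print("cap at z .1025",plane(s,*cs[:2],.1025),plane(t,*ct[:2],.1025))
# gauge top white disk incl cap
wh=lambda r,g,b:(((r>105)&(g>95)&(b>95))|((r>80)&(r>1.6*g)))
w=blob(t,wh,(358,244,380,262));print("white",w[:2],plane(t,*w[:2],.098))
# stem
yl=lambda r,g,b:(r>1.6*b)&(r>60)
a=blob(s,yl,(348,158,362,172));
print("stem scene rows",[ (v,np.mean(a[3][0][a[3][1]==v])) for v in sorted(set(a[3][1]))])
b=blob(t,yl,(212,274,232,292))
print("top cols",[(u,b[3][1][b[3][0]==u].mean(),(b[3][0]==u).sum()) for u in sorted(set(b[3][0]))])
for us,vs in((354.7,165.2),(354.7,166)):
  for ut,vt in((218.5,282.5),(219.5,282.6)): print("stem",tri(ray(s,us,vs),ray(t,ut,vt)))
# holder top square
for n,d,box in(("top",t,(335,225,395,290)),):
    x0,y0,x1,y1=box;c=d["frame"][y0:y1,x0:x1];g=c.max(2);m=(g<55).astype(np.uint8)
    m=cv2.morphologyEx(m,cv2.MORPH_CLOSE,np.ones((13,13),np.uint8));m=cv2.morphologyEx(m,cv2.MORPH_OPEN,np.ones((5,5),np.uint8))
    cc=max(cv2.findContours(m,0,1)[0],key=cv2.contourArea);r=cv2.minAreaRect(cc);B=cv2.boxPoints(r)+[x0,y0];print("holder",r,B)
    for p in B: print(plane(d,*p,.04))
    print("ctr",plane(d,r[0][0]+x0,r[0][1]+y0,.04))
P=cloud(t);Q=P[225:290,335:395];m=(abs(Q[...,2]-.04)<.008);v,u=np.nonzero(m);r=cv2.minAreaRect(np.stack([u,v],1).astype(np.float32));print("depth holder",r,plane(t,r[0][0]+335,r[0][1]+225,.04))
# ring
rg=blob(t,lambda r,g,b:(b<60)&~((r>1.6*b)&(r>60))&(b<1.7*r+0) ,(211,270,237,296));print("ring",rg[:2],plane(t,224,283,.102))
# tank axis
c=t["frame"].astype(int);m=((c[...,2]>1.8*c[...,0])&(c[...,2]>70)).astype(np.uint8);m[:, :190]=0;m[:,260:]=0;m=cv2.morphologyEx(m,cv2.MORPH_CLOSE,np.ones((15,15),np.uint8))
cc=max(cv2.findContours(m,0,1)[0],key=cv2.contourArea);r=cv2.minAreaRect(cc);B=cv2.boxPoints(r);print("tank",r,plane(t,*r[0],.06));print([plane(t,*p,.06) for p in B])
E
```

```text
10 269 272 247 249
13 367 370 250 253
cap (np.float64(270.2), np.float64(248.0)) (np.float64(368.84615384615387), np.float64(251.46153846153845)) (array([ 0.61013625, -0.12971853,  0.09917719]), np.float64(0.0004189082454495693))
cap at z .1025 [ 0.6135922 -0.1316736  0.1025   ] [ 0.60972026 -0.12943272  0.1025    ]
42 365 372 248 255
white (np.float64(368.4047619047619), np.float64(251.6904761904762)) [ 0.60955438 -0.12901942  0.098     ]
18 353 356 165 171
stem scene rows [(np.int64(165), np.float64(355.0)), (np.int64(166), np.float64(354.5)), (np.int64(167), np.float64(355.0)), (np.int64(168), np.float64(355.0)), (np.int64(169), np.float64(355.0)), (np.int64(170), np.float64(354.5)), (np.int64(171), np.float64(354.5))]
38 217 226 280 286
top cols [(np.int64(217), np.float64(282.5), np.int64(2)), (np.int64(218), np.float64(282.5), np.int64(4)), (np.int64(219), np.float64(283.0), np.int64(5)), (np.int64(220), np.float64(283.2), np.int64(5)), (np.int64(221), np.float64(283.0), np.int64(5)), (np.int64(222), np.float64(283.0), np.int64(2)), (np.int64(223), np.float64(283.0), np.int64(2
[... 815 characters left out ...]
17832963  0.04      ]
[ 0.55787135 -0.15709375  0.04      ]
ctr [ 0.60829409 -0.12755107  0.04      ]
depth holder ((30.160377502441406, 28.688678741455078), (32.554447174072266, 32.279727935791016), 15.945395469665527) [ 0.60950666 -0.1289478   0.04      ]
85 211 230 277 290
ring (np.float64(224.41176470588235), np.float64(282.32941176470587)) [0.52778667 0.20587447 0.102     ]
tank ((224.902587890625, 282.25555419921875), (75.00613403320312, 21.436065673828125), 74.84593200683594) [0.53003443 0.21164382 0.06      ]
[array([0.60969124, 0.26407729, 0.06      ]), array([0.62466195, 0.21435772, 0.06      ]), array([0.451399 , 0.1600099, 0.06     ]), array([0.43683673, 0.20907142, 0.06      ])]
```

```bash
cat >> h.py <<'E'
from scipy.spatial.transform import Rotation as Rn
def rep(target=None,yaw=None):
    s=status.get_state();R=Rn.from_rotvec(s["tool_rot"]);M=R.as_matrix()
    print("t %.2f pos %s F %s T %s w %.4f"%(s["time"],np.round(s["position"]*1e3,2),np.round(s["ft_force"],2),np.round(s["torque"],3),s["grip_width"]*87))
    # correction to vertical
    x=M[:,0].copy();x[2]=0;x/=np.linalg.norm(x)
    if yaw is not None: x=np.array([np.cos(yaw),np.sin(yaw),0])
    z=np.array([0,0,-1.]);D=np.stack([x,np.cross(z,x),z],1)
    print("turn to vertical(deg)",np.round(np.degrees((R.inv()*Rn.from_matrix(D)).as_rotvec()),2),"yaw %.2f"%np.degrees(np.arctan2(M[1,0],M[0,0])),"j",np.round(s["joint_positions"],2))
    if target is not None: print("tool shift mm",np.round(M.T@(np.array(target)-s["position"])*1e3,2))
E
python3 -c "
from h import *
rep((.6095,-.129,.2))"
```

```text
t 0.10 pos [ 182.44 -623.37  229.58] F [ 0.32 -0.62 -0.1 ] T [ 0.015 -0.024 -0.007] w 87.3261
turn to vertical(deg) [-0.1   0.01 -0.  ] yaw 16.32 j [ 1.3   0.32 -0.07  1.45  0.02  1.37 -0.06]
tool shift mm [ 548.77 -354.41   30.11]
```

Request:
step_arm(rows=[[[0, 0, 0], [33, -21, 0], 87], [[0, 0, 0], [33, -21, 0], 87], [[0, 0, 0], [33, -21, 0], 87], [[0, 0, 0], [33, -21, 0], 87], [[0, 0, 0], [33, -21, 0], 87], [[0, 0, 0], [33, -21, 0], 87], [[0, 0, 0], [33, -21, 0], 87], [[0, 0, 0], [33, -21, 0], 87]])

```text
time: 0.77
position: [0.3851, -0.3873, 0.2225]
tool_rot: [-3.11, -0.409, 0.016]
ft_force: [1.6, -1.0, -0.2]
grip_width: 0.999
```

```bash
python3 -c "
from h import *
rep((.6095,-.129,.2))"
```

```text
t 0.77 pos [ 385.05 -387.3   222.55] F [ 1.6  -1.01 -0.24] T [-0.087 -0.009  0.034] w 86.9208
turn to vertical(deg) [-0.37  0.55 -0.  ] yaw 14.97 j [ 0.98  0.13 -0.27  1.71  0.04  1.33 -0.6 ]
tool shift mm [ 283.75 -191.42   21.08]
```

Request:
step_arm(rows=[[[0, 0, 0], [33, -22, 0], 87], [[0, 0, 0], [33, -22, 0], 87], [[0, 0, 0], [33, -22, 0], 87], [[0, 0, 0], [33, -22, 0], 87], [[0, 0, 0], [33, -22, 0], 87], [[0, 0, 0], [33, -22, 0], 87], [[0, 0, 0], [33, -22, 0], 87], [[0, 0, 0], [15, -10, 0], 87], [[0, 0, 0], [0, 0, 0], 87]])

```text
time: 1.52
position: [0.5902, -0.1411, 0.2182]
tool_rot: [-3.101, -0.426, 0.017]
ft_force: [0.0, 0.8, -0.4]
grip_width: 1.0
```

```bash
python3 -c "
from h import *
rep((.6095,-.129,.14))"
```

```text
t 1.52 pos [ 590.23 -141.1   218.16] F [ 0.04  0.76 -0.41] T [ 0.006  0.039 -0.045] w 86.9924
turn to vertical(deg) [-0.75  0.52 -0.  ] yaw 15.67 j [ 0.6   0.28 -0.49  1.55  0.13  1.35 -1.2 ]
tool shift mm [22.53 -5.42 78.04]
```

Request:
step_arm(rows=[[[-0.75, 0.5, 0], [11, -3, 20], 87], [[0, 0, 0], [11, -3, 20], 87], [[0, 0, 0], [1, 0, 20], 87], [[0, 0, 0], [0, 0, 16], 87], [[0, 0, 0], [0, 0, 0], 87]])

```text
time: 1.93
position: [0.6104, -0.1294, 0.1387]
tool_rot: [3.11, 0.431, -0.002]
ft_force: [0.0, -0.1, -0.2]
grip_width: 0.998
```

```bash
python3 -c "
from h import *
rep((.6095,-.129,.073))"
```

```text
t 1.93 pos [ 610.42 -129.38  138.71] F [ 0.01 -0.11 -0.19] T [-0.028  0.08  -0.019] w 86.8550
turn to vertical(deg) [0.1  0.09 0.  ] yaw 15.79 j [ 0.55  0.36 -0.48  1.62  0.18  1.2  -1.26]
tool shift mm [-0.68 -0.73 65.71]
```

Request:
step_arm(rows=[[[0, 0, 0], [-1, -1, 20], 60], [[0, 0, 0], [0, 0, 20], 60], [[0, 0, 0], [0, 0, 15], 45], [[0, 0, 0], [0, 0, 10], 45], [[0, 0, 0], [0, 0, 1], 45]], grip_force=6)

```text
time: 2.35
position: [0.6072, -0.1355, 0.0726]
tool_rot: [3.108, 0.42, -0.004]
ft_force: [-0.2, -0.4, -0.6]
grip_width: 0.703
```

```bash
python3 -c "
from h import *
rep((.6095,-.129,.073));d=grab('scene','pics/s1.png');
c=d['frame'][200:320,200:340,::-1];cv2.imwrite('pics/s1c.png',cv2.resize(cv2.convertScaleAbs(c,alpha=1.6),None,fx=5,fy=5))"
```

```text
t 2.35 pos [ 607.24 -135.52   72.64] F [-0.23 -0.41 -0.57] T [ 0.02   0.055 -0.012] w 61.1774
turn to vertical(deg) [0.31 0.18 0.  ] yaw 15.41 j [ 0.55  0.42 -0.46  1.68  0.22  1.08 -1.28]
tool shift mm [ 3.91 -5.68 -0.4 ]
```

View pics/s1c.png

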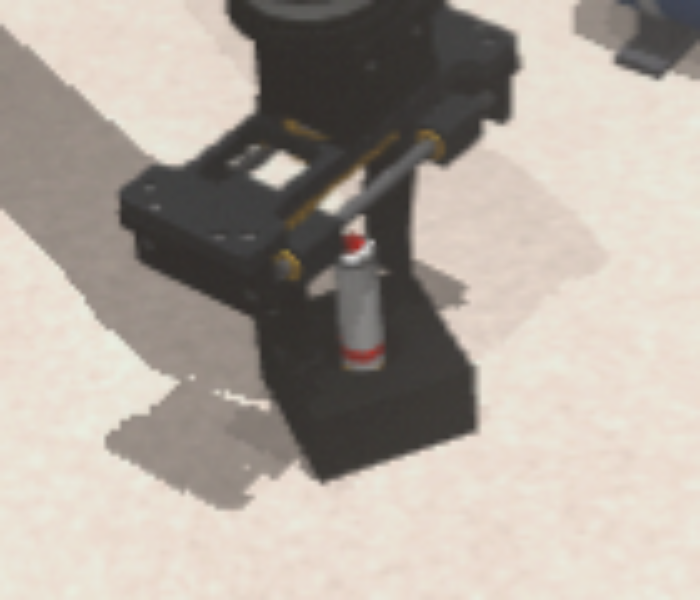

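The crop shows the gauge upright between the open jaws, with its cap at crop (353,243). The descent drifted about 7 mm sideways, so I'll correct that before closing.

Request:
step_arm(rows=[[[0.3, 0.2, 0.3], [4, -6, 0], 45], [[0, 0, 0], [0, 0, 0], 45]])

```text
time: 2.57
position: [0.6108, -0.1294, 0.0753]
tool_rot: [3.114, 0.409, 0.005]
ft_force: [0.3, 0.7, 0.0]
grip_width: 0.549
```

```bash
python3 -c "
from h import *
rep((.6095,-.129,.073))"
```

```text
t 2.57 pos [ 610.83 -129.43   75.25] F [0.28 0.71 0.02] T [0.069 0.009 0.032] w 47.7199
turn to vertical(deg) [ 0.08 -0.18 -0.  ] yaw 14.97 j [ 0.54  0.42 -0.47  1.68  0.21  1.08 -1.3 ]
tool shift mm [-1.18 -0.77  2.25]
```

Request:
step_arm(rows=[[[0, 0, 0], [-1, -1, 2], 30], [[0, 0, 0], [0, 0, 0], 15], [[0, 0, 0], [0, 0, 0], 15], [[0, 0, 0], [0, 0, 0], 15], [[0, 0, 0], [0, 0, 0], 15], [[0, 0, 0], [0, 0, 0], 15]], grip_force=6)

```text
time: 3.07
position: [0.6121, -0.1284, 0.0772]
tool_rot: [3.111, 0.41, 0.014]
ft_force: [0.0, 0.1, -1.9]
grip_width: 0.231
```

```bash
python3 -c "
from h import *
rep((.6095,-.129,.073))"
```

```text
t 3.07 pos [ 612.07 -128.43   77.25] F [ 0.02  0.09 -1.91] T [ 0.002  0.036 -0.041] w 20.0578
turn to vertical(deg) [ 0.27 -0.5  -0.  ] yaw 15.03 j [ 0.54  0.42 -0.47  1.68  0.21  1.08 -1.3 ]
tool shift mm [-2.67 -0.14  4.23]
```

```bash
python3 -c "
from h import *
for i in range(5):
    d=grab('top','pics/t1.png');rep()
d=grab('scene','pics/s2.png');rep()
c=d['frame'][200:320,200:340,::-1];cv2.imwrite('pics/s2c.png',cv2.resize(cv2.convertScaleAbs(c,alpha=1.6),None,fx=5,fy=5))
"
```

```text
t 3.12 pos [ 612.03 -128.47   77.19] F [-0.02  0.11  0.06] T [0.131 0.041 0.012] w 19.7289
turn to vertical(deg) [ 0.27 -0.49 -0.  ] yaw 15.03 j [ 0.54  0.42 -0.47  1.68  0.21  1.08 -1.3 ]
t 3.17 pos [ 612.08 -128.46   77.22] F [-0.59  0.22 -0.58] T [ 0.088  0.025 -0.021] w 19.7655
turn to vertical(deg) [ 0.26 -0.5  -0.  ] yaw 15.02 j [ 0.54  0.42 -0.47  1.68  0.21  1.08 -1.3 ]
t 3.22 pos [ 612.08 -128.45   77.18] F [-0.13  0.29 -0.31] T [0.058 0.049 0.014] w 19.7710
turn to vertical(deg) [ 0.26 -0.5  -0.  ] yaw 15.02 j [ 0.54  0.42 -0.47  1.68  0.21  1.08 -1.3 ]
t 3.27 pos [ 612.09 -128.41   77.2 ] F [-0.57  0.15 -0.38] T [0.056 0.04  0.019] w 19.5588
turn to vertical(deg) [ 0.26 -0.5  -0.  ] yaw 15.02 j [ 0.54  0.42 -0.47  1.68  0.21  1.08 -1.3 ]
t 3.32 pos [ 612.08 -128.47   77.19] F [0.54 0.69 0.59] T [ 0.029  0.099 -0.024] w 19.8281
turn to vertical(deg) [ 0.26 -0.5  -0.  ] yaw 15.02 j [ 0.54  0.42 -0.47  1.68  0.21  1.08 -1.3 ]
t 3.37 pos [ 612.08 -128.43   77.19] F [-0.71  0.83 -0.57] T [0.066 0.02  0.041] w 20.2075
turn to vertical(deg) [ 0.26 -0.5  -0.  ] yaw 15.03 j [ 0.54  0.42 -0.47  1.68  0.21  1.08 -1.3 ]
```

View pics/s2c.png

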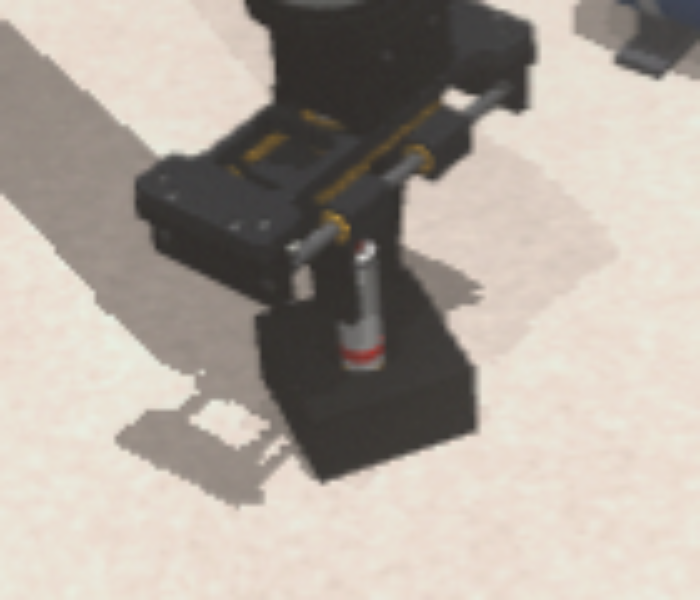

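Request:
step_arm(rows=[[[0, 0, 0], [0, 0, 0], 32], [[0.2, -0.4, 0], [-2, 0, 4], 32], [[0, 0, 0], [0, 0, 0], 32], [[0, 0, 0], [0, 0, 0], 32]], grip_force=4)

```text
time: 3.7
position: [0.6102, -0.1293, 0.0729]
tool_rot: [3.114, 0.41, 0.002]
ft_force: [0.6, 0.3, -0.2]
grip_width: 0.357
```

```bash
python3 -c "
from h import *
rep((.61,-.129,.073))
d=grab('top','pics/t3.png');rep((.61,-.129,.073))
c=d['frame'][220:290,325:405,::-1];cv2.imwrite('pics/t3c.png',cv2.resize(cv2.convertScaleAbs(c,alpha=1.8),None,fx=8,fy=8))
d=grab('scene','pics/s3.png');rep()
c=d['frame'][200:320,200:340,::-1];cv2.imwrite('pics/s3c.png',cv2.resize(cv2.convertScaleAbs(c,alpha=1.6),None,fx=5,fy=5))
"
```

```text
t 3.70 pos [ 610.2  -129.25   72.89] F [ 0.58  0.27 -0.18] T [0.002 0.025 0.01 ] w 31.0584
turn to vertical(deg) [ 0.06 -0.07 -0.  ] yaw 15.02 j [ 0.54  0.43 -0.47  1.68  0.21  1.08 -1.3 ]
tool shift mm [-0.13 -0.29 -0.11]
t 3.75 pos [ 609.98 -129.35   72.69] F [-0.3   0.33 -0.59] T [-0.015  0.052 -0.022] w 31.1970
turn to vertical(deg) [ 0.05 -0.05 -0.  ] yaw 15.01 j [ 0.54  0.43 -0.47  1.68  0.21  1.08 -1.3 ]
tool shift mm [ 0.11 -0.33 -0.31]
t 3.80 pos [ 610.05 -129.35   72.84] F [-0.85  0.35 -0.32] T [-0.053 -0.008 -0.012] w 31.3430
turn to vertical(deg) [ 0.06 -0.06 -0.  ] yaw 15.01 j [ 0.54  0.43 -0.47  1.68  0.21  1.08 -1.3 ]
```

View pics/s3c.png

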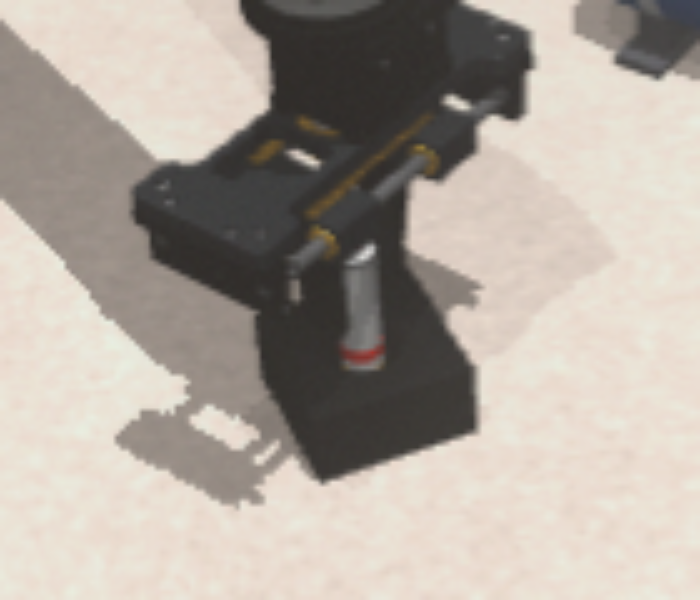

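View pics/t3c.png

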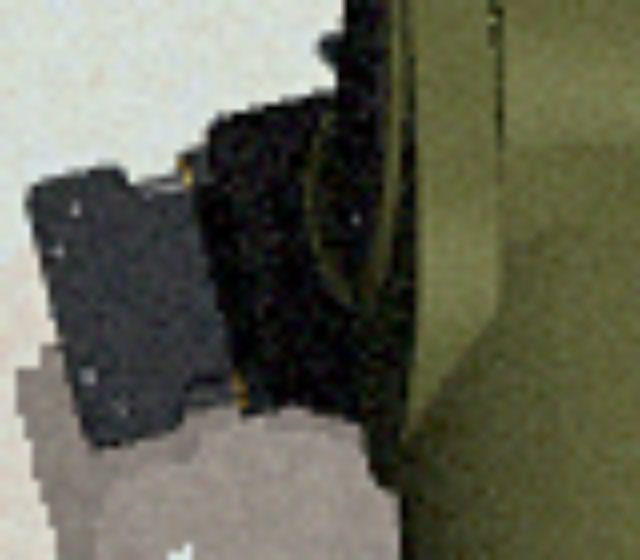

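The scene crop shows the gauge standing free at x≈361 and upright. The arm blocks the top view here. The pose is right, so I'll grip now.

Request:
step_arm(rows=[[[0, 0, 0], [0, 0, 0], 15], [[0, 0, 0], [0, 0, 0], 15], [[0, 0, 0], [0, 0, 0], 15]], grip_force=5)

```text
time: 4.05
position: [0.6101, -0.1293, 0.0728]
tool_rot: [3.114, 0.41, 0.002]
ft_force: [0.7, 0.2, 0.9]
grip_width: 0.226
```

```bash
python3 -c "
from h import *
rep((.61,-.129,.073))
d=grab('scene','pics/s4.png');rep()
c=d['frame'][200:320,200:340,::-1];cv2.imwrite('pics/s4c.png',cv2.resize(cv2.convertScaleAbs(c,alpha=1.6),None,fx=5,fy=5))
"
```

```text
t 4.05 pos [ 610.09 -129.3    72.82] F [0.67 0.18 0.94] T [0.094 0.065 0.005] w 19.6916
turn to vertical(deg) [ 0.06 -0.06 -0.  ] yaw 15.01 j [ 0.54  0.43 -0.47  1.68  0.21  1.08 -1.3 ]
tool shift mm [-0.01 -0.31 -0.18]
t 4.10 pos [ 610.05 -129.17   72.81] F [ 0.17  0.8  -0.34] T [ 0.077  0.014 -0.046] w 19.7898
turn to vertical(deg) [ 0.04 -0.06 -0.  ] yaw 15.01 j [ 0.54  0.43 -0.47  1.68  0.21  1.08 -1.3 ]
```

View pics/s4c.png

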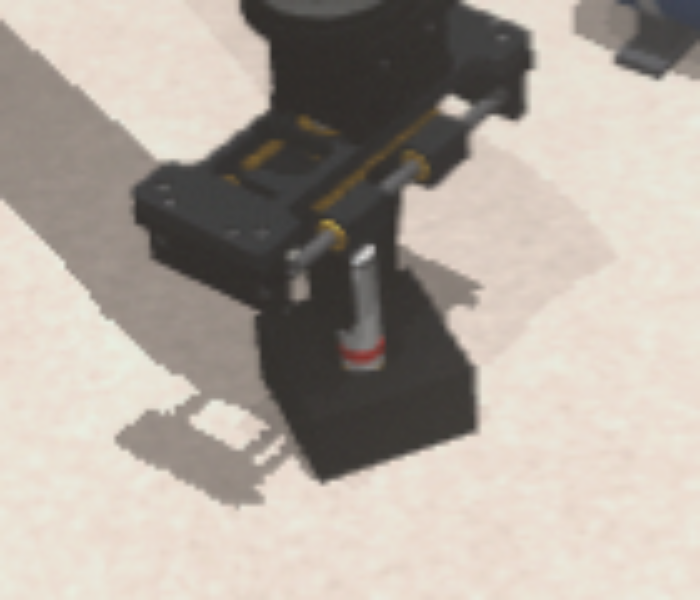

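The gauge is held at 20 mm and upright. Next I'll firm the grip and lift straight up.

Request:
step_arm(rows=[[[0, 0, 0], [0, 0, 0], 15], [[0, 0, 0], [0, 0, 0], 15], [[0, 0, 0], [0, 0, -5], 15], [[0, 0, 0], [0, 0, -10], 15], [[0, 0, 0], [0, 0, -15], 15]], grip_force=50)

```text
time: 4.52
position: [0.6079, -0.1286, 0.1005]
tool_rot: [-3.113, -0.411, 0.006]
ft_force: [2.1, -0.5, -2.8]
grip_width: 0.212
```

```bash
python3 -c "
from h import *
rep((.61,-.129,.255))
"
```

```text
t 4.52 pos [ 607.86 -128.6   100.49] F [ 2.1  -0.45 -2.79] T [-0.048 -0.551 -0.008] w 18.4458
turn to vertical(deg) [-0.15  0.21 -0.  ] yaw 15.04 j [ 0.55  0.4  -0.47  1.66  0.19  1.14 -1.28]
tool shift mm [   1.39    0.54 -154.52]
```

Request:
step_arm(rows=[[[-0.1, 0.2, 0], [2, 0, -15], 15], [[0, 0, 0], [0, 0, -20], 15], [[0, 0, 0], [0, 0, -25], 15], [[0, 0, 0], [0, 0, -25], 15], [[0, 0, 0], [0, 0, -25], 15], [[0, 0, 0], [0, 0, -20], 15], [[0, 0, 0], [0, 0, -10], 15], [[0, 0, 0], [0, 0, 0], 15]])

```text
time: 5.18
position: [0.6106, -0.1272, 0.2579]
tool_rot: [3.112, 0.412, 0.011]
ft_force: [0.2, -0.9, -1.4]
grip_width: 0.217
```

```bash
python3 -c "
from h import *
rep((.528,.2075,.255))
d=grab('scene','pics/s5.png');rep()
c=d['frame'][150:270,200:340,::-1];cv2.imwrite('pics/s5c.png',cv2.resize(cv2.convertScaleAbs(c,alpha=1.6),None,fx=5,fy=5))
"
```

```text
t 5.18 pos [ 610.65 -127.21  257.91] F [ 0.23 -0.89 -1.42] T [-0.007 -0.069  0.001] w 18.8589
turn to vertical(deg) [ 0.2  -0.39 -0.  ] yaw 15.10 j [ 0.56  0.28 -0.5   1.47  0.14  1.41 -1.24]
tool shift mm [   7.39 -344.7     1.79]
t 5.23 pos [ 610.47 -127.1   256.95] F [ 0.92 -0.23 -0.77] T [-0.026  0.013 -0.004] w 18.7226
turn to vertical(deg) [ 0.17 -0.36 -0.  ] yaw 15.11 j [ 0.56  0.29 -0.5   1.47  0.14  1.41 -1.24]
```

View pics/s5c.png

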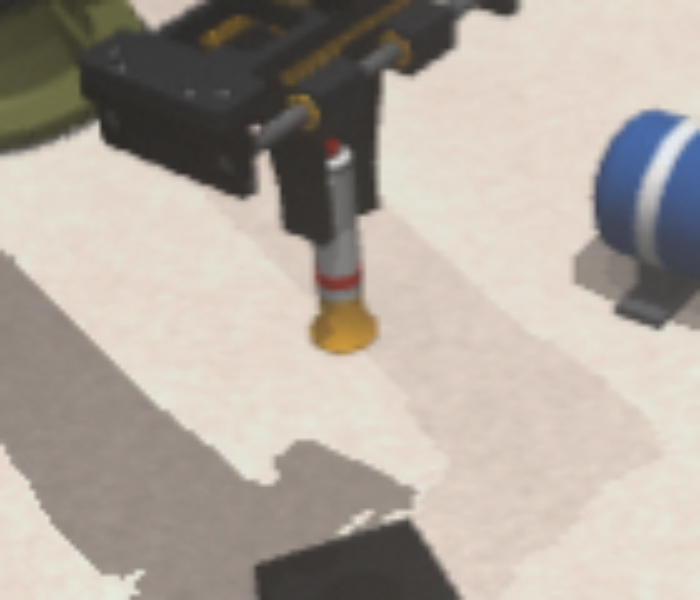

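The gauge is out of the holder and hanging straight, with the bell at crop (344,330). I'll traverse toward the tank.

Request:
step_arm(rows=[[[0.2, -0.3, 0], [1, -20, 0], 15], [[0, 0, 0], [1, -30, 0], 15], [[0, 0, 0], [1, -36, 0], 15], [[0, 0, 0], [1, -36, 0], 15], [[0, 0, 0], [1, -36, 0], 15], [[0, 0, 0], [1, -36, 0], 15], [[0, 0, 0], [1, -36, 0], 15], [[0, 0, 0], [0, -36, 0], 15], [[0, 0, 0], [0, -25, 0], 15], [[0, 0, 0], [0, -10, 0], 15], [[0, 0, 0], [0, 0, 0], 15]])

```text
time: 6.15
position: [0.5279, 0.1718, 0.2388]
tool_rot: [-3.115, -0.401, 0.041]
ft_force: [-0.6, -0.1, -1.5]
grip_width: 0.218
```

```bash
python3 -c "
from h import *
rep((.528,.2075,.255),np.radians(15))
"
```

```text
t 6.15 pos [527.9  171.79 238.84] F [-0.57 -0.1  -1.47] T [ 0.043 -0.026  0.017] w 18.9663
turn to vertical(deg) [-0.22  1.47 -0.34] yaw 14.66 j [ 0.25  0.19 -0.68  1.64  0.11  1.38 -1.77]
tool shift mm [  8.72 -34.59 -16.26]
```

Request:
step_arm(rows=[[[-0.2, 1.4, -0.3], [4, -10, -14], 15], [[0, 0, 0], [4, -15, -3], 15], [[0, 0, 0], [1, -9, 0], 15], [[0, 0, 0], [0, 0, 0], 15]])

```text
time: 6.48
position: [0.5303, 0.2023, 0.2556]
tool_rot: [3.113, 0.397, -0.001]
ft_force: [-0.1, 0.4, -1.6]
grip_width: 0.22
```

```bash
python3 -c "
from h import *
for i in range(2): d=grab('scene','pics/s6.png')
rep((.528,.2075,.245),np.radians(15))
c=d['frame'][100:220,285:425,::-1];cv2.imwrite('pics/s6c.png',cv2.resize(cv2.convertScaleAbs(c,alpha=1.6),None,fx=5,fy=5))
p=status.get_state()['position']
def proj(X):
    q=d['R']@X+d['t'];x,y=q[:2]/q[2];f=1+float(d['k1'])*(x*x+y*y);return np.array([x*f*d['K'][0,0]+d['K'][0,2],y*f*d['K'][1,1]+d['K'][1,2]])
m=proj(p-[0,0,.0668]);print('mouth pred',m,(m-[285,100])*5+2.5, 'top', (proj(p+[0,0,.0252])-[285,100])*5+2.5)
t=grab('top','pics/t6.png')
cv2.imwrite('pics/t6c.png',cv2.resize(cv2.convertScaleAbs(t['frame'][250:320,180:260,::-1],alpha=1.8),None,fx=8,fy=8))
"
```

```text
t 6.58 pos [530.71 200.01 255.17] F [ 0.59 -0.2  -1.23] T [-0.01  -0.013  0.007] w 18.7485
turn to vertical(deg) [ 0.26  0.12 -0.59] yaw 14.41 j [ 0.21  0.19 -0.7   1.6   0.13  1.39 -1.83]
tool shift mm [-0.74 -7.98 10.13]
mouth pred [353.57754433 152.83542551] [345.38772163 266.67712757] top [351.49611031 104.63350888]
```

View pics/s6c.png

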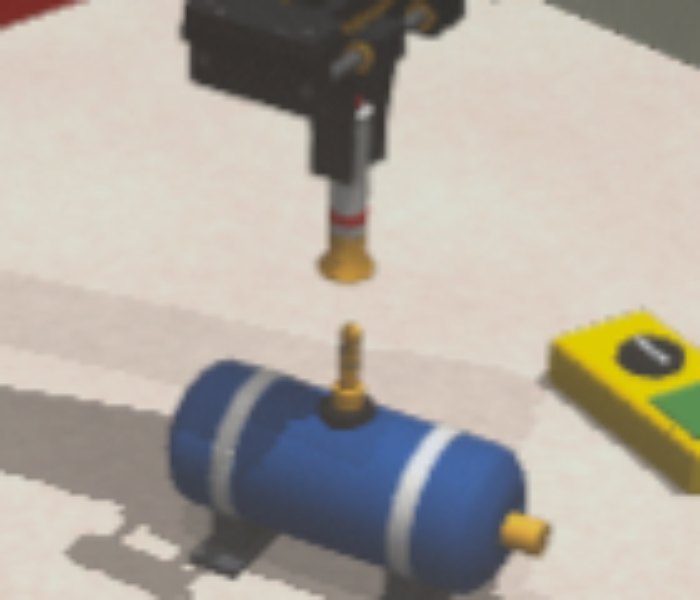

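View pics/t6c.png

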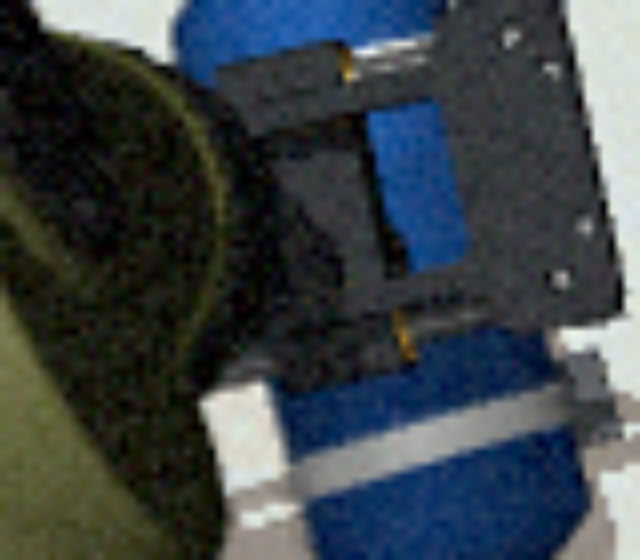

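The scene crop shows the bell centred at (347,267), and the robot pose predicts (345,267), so camera and arm agree within about 0.5 mm. The stem top is at crop (349,326). I'll pin the stem down relative to this.

```bash
python3 - <<'E'
from h import *
s=load("scene");t=load("top0") if 0 else None
d=s;R=d['R']
f=d['frame'].astype(int)
for v in range(163,184):
    r=f[v,345:366];m=np.clip(r[:,0]-1.3*r[:,2],0,None).astype(float);u=np.arange(345,366)
    if m.sum()>20: print(v,round((m*u).sum()/m.sum(),2),int(m.sum()),(m>15).sum())
# mouth foot
for v in range(148,158):
    r=f[v,340:370];m=(r[:,0]>1.4*r[:,2])&(r[:,0]>40);u=np.arange(340,370)[m]
    if len(u):print('foot',v,u.min(),u.max(),u.mean())
for z in(.135,.146,.155):
    for v in (165,166,168):
      print(z,v,plane(s,354.6,v,z))
E
python3 - <<'E'
from h import *
import cv2
im=cv2.imread('pics/top0.png')[:,:,::-1].astype(int)
t=load("top");f=im
for u in range(214,230):
    r=f[274:294,u];m=np.clip(r[:,0]-1.3*r[:,2],0,None).astype(float);v=np.arange(274,294);print(u,round((m*v).sum()/max(m.sum(),1),2),int(m.sum()))
for u,v in((218,282.6),(219,282.7),(220,283)):
  for z in(.142,.15): print(u,z,plane(t,u,v,z))
# ring ellipse
m=((f.max(2)<50)).astype(np.uint8)
for v in range(274,294): print(v,''.join('#' if x else ('y' if f[v,u,0]>1.5*f[v,u,2] else '.') for u,x in enumerate(m[v,205:242],205)))
E
```

```text
165 355.09 118 3
166 354.99 157 3
167 354.92 100 3
168 354.91 55 3
169 355.07 52 2
170 354.88 45 2
171 354.66 86 3
172 354.38 62 2
173 354.62 48 0
174 354.41 93 3
175 354.39 99 3
176 354.49 168 5
177 354.25 289 7
178 354.46 356 6
179 354.49 213 6
180 354.43 181 6
181 354.34 148 5
foot 148 351 357 354.0
foot 149 351 357 354.0
foot 150 350 357 353.5
foot 151 349 358 353.5
foot 152 349 359 354.0
foot 153 349 359 354.0
foot 154 349 359 354.0
foot 155 350 358 354.0
foot 156 353 355 354.0
0.135 165 [0.51335946 0.22248801 0.135     ]
0.135 166 [0.51713217 0.21893935 0.135     ]
0.135 168 [0.52460961 0.21190619 0.135     ]
0.146 165 [0.52640486 0.20969444 0.146     ]
0.146 166 [0.53011935 0.20620054 0.146     ]
0.146 168 [0.53748142 0.1992759  0.146     ]
0.155 165 [0.53707836 0.19922698 0.155     ]
0.155 166 [0.54074523 0.19577787 0.155     ]
0.155 168 [0.54801289 0.18894203 0.155     ]
214 0.0 0
215 0.0 0
216 0.0 0
217 282.71 61
218 282.69 243
219 282.74 275
220 282.81 328
221 283.02 294
222 282.78 236
223 283.04 276
224 282.92 359
225 282.81 338
226 282.67 191
227 283.75 23
228 282.77 16

[... 419 characters left out ...]
.......#######...........#.#
278 ...##.........##########..........###
279 ....#.........############..........#
280 ....#........###yyyy######..........#
281 ............#yyyy##yy#####.........##
282 .....#......yyyyy##yy#####...........
283 .....#......yyyyy###yy####..........#
284 .....#.......yyyy##yyy####..........#
285 ......#.....##y###yyy#####...........
286 .....##......##yyyyy######...........
287 ......#......############............
288 ...............#########.............
289 ......##........######...............
290 .......#............#................
291 .......#.............................
292 .......#.............................
293 ........#............................
```

Request:
step_arm(rows=[[[0.2, 0, -0.5], [-1, -8, 8], 15], [[0, 0, 0], [0, 0, 8], 15], [[0, 0, 0], [0, 0, 4], 15], [[0, 0, 0], [0, 0, 0], 15], [[0, 0, 0], [0, 0, 0], 15]])

```text
time: 7.05
position: [0.5279, 0.2033, 0.2312]
tool_rot: [3.113, 0.399, -0.008]
ft_force: [0.1, 0.2, -1.8]
grip_width: 0.221
```

```bash
python3 -c "
from h import *
for i in range(2): d=grab('scene','pics/s7.png');rep((.5277,.2085,.215),np.radians(15))
c=d['frame'][100:220,285:425,::-1];cv2.imwrite('pics/s7c.png',cv2.resize(cv2.convertScaleAbs(c,alpha=1.6),None,fx=5,fy=5))
"
```

```text
t 7.10 pos [527.83 203.24 231.18] F [ 0.5   0.94 -2.33] T [-0.001  0.019 -0.004] w 18.9769
turn to vertical(deg) [ 0.14  0.31 -0.4 ] yaw 14.60 j [ 0.2   0.21 -0.7   1.64  0.14  1.35 -1.84]
tool shift mm [ 1.29 -5.16 16.16]
t 7.15 pos [528.02 203.46 231.58] F [-0.26  0.14 -1.39] T [0.024 0.043 0.003] w 18.7031
turn to vertical(deg) [ 0.14  0.28 -0.4 ] yaw 14.60 j [ 0.2   0.21 -0.7   1.64  0.14  1.35 -1.84]
tool shift mm [ 1.04 -4.99 16.56]
```

Request:
step_arm(rows=[[[0.1, 0.2, 0], [1, -5, 0], 15], [[0, 0, 0], [0, 0, 0], 15], [[0, 0, 0], [0, 0, 0], 15]])

```text
time: 7.4
position: [0.5282, 0.2091, 0.2322]
tool_rot: [3.116, 0.399, 0.0]
ft_force: [-0.5, -0.7, -1.4]
grip_width: 0.217
```

```bash
python3 -c "
from h import *
for i in range(2): d=grab('scene','pics/s7.png');rep((.5277,.2085,.215),np.radians(15))
c=d['frame'][100:220,285:425,::-1];cv2.imwrite('pics/s7c.png',cv2.resize(cv2.convertScaleAbs(c,alpha=1.6),None,fx=5,fy=5))
"
```

```text
t 7.45 pos [528.02 209.46 232.24] F [ 0.42 -0.12 -1.07] T [ 0.027 -0.023  0.071] w 18.7468
turn to vertical(deg) [ 0.   -0.02 -0.39] yaw 14.61 j [ 0.2   0.21 -0.71  1.64  0.14  1.35 -1.85]
tool shift mm [-0.56  0.85 17.24]
t 7.50 pos [528.04 209.34 232.21] F [-1.03 -1.35 -1.82] T [ 0.029 -0.044  0.024] w 18.4332
turn to vertical(deg) [ 0.01 -0.01 -0.4 ] yaw 14.60 j [ 0.2   0.21 -0.71  1.64  0.14  1.35 -1.85]
tool shift mm [-0.54  0.72 17.21]
```

View pics/s7c.png

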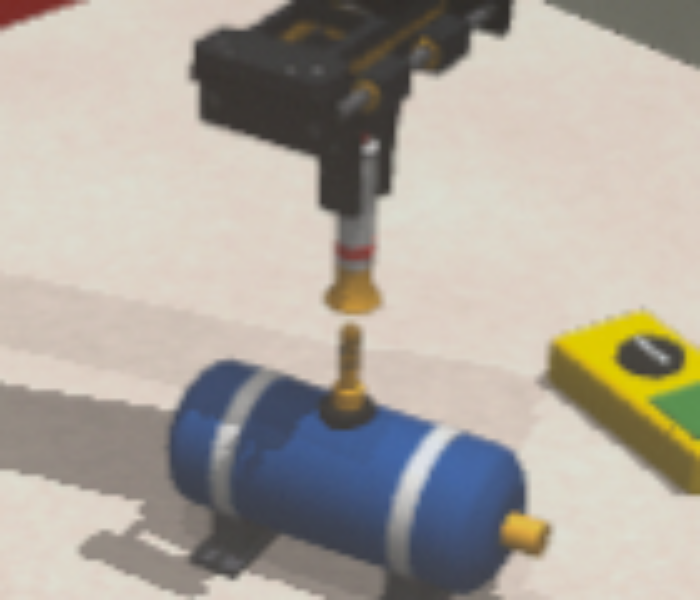

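The bell at crop (353.5,300) sits about 0.75 px right of the stem (350), or about 1.4 mm. I'll correct that as it goes down.

Request:
step_arm(rows=[[[0, 0, -0.3], [-1, 1, 4], 15], [[0, 0, 0], [0, 0, 5], 15], [[0, 0, 0], [0, 0, 4], 15], [[0, 0, 0], [0, 0, 0], 15]])

```text
time: 7.83
position: [0.5274, 0.2079, 0.2182]
tool_rot: [3.115, 0.408, 0.001]
ft_force: [0.0, -0.7, -1.4]
grip_width: 0.218
```

```bash
python3 -c "
from h import *
rep((.5273,.2083,.19),np.radians(15))
"
```

```text
t 7.83 pos [527.37 207.94 218.21] F [ 0.05 -0.7  -1.39] T [-0.026  0.05  -0.01 ] w 18.9315
turn to vertical(deg) [ 0.02 -0.05 -0.07] yaw 14.93 j [ 0.2   0.21 -0.71  1.66  0.14  1.32 -1.84]
tool shift mm [-0.   -0.38 28.21]
```

Request:
step_arm(rows=[[[0, 0, 0], [0, -0.5, 4], 15], [[0, 0, 0], [0, 0, 4], 15], [[0, 0, 0], [0, 0, 0], 15]])

```text
time: 8.08
position: [0.527, 0.2082, 0.2088]
tool_rot: [3.115, 0.408, 0.0]
ft_force: [-1.4, 0.2, -1.4]
grip_width: 0.218
```

```bash
python3 -c "
from h import *
rep((.5273,.2083,.19),np.radians(15))
"
```

```text
t 8.08 pos [527.04 208.16 208.82] F [-1.39  0.21 -1.37] T [-0.025  0.041  0.003] w 18.9893
turn to vertical(deg) [ 0.03  0.   -0.08] yaw 14.92 j [ 0.2   0.22 -0.7   1.67  0.15  1.3  -1.85]
tool shift mm [ 0.29 -0.08 18.82]
```

Request:
step_arm(rows=[[[0, 0, 0], [0, 0, 3], 15], [[0, 0, 0], [0, 0, 3], 15], [[0, 0, 0], [0, 0, 0], 15]])

```text
time: 8.33
position: [0.527, 0.2082, 0.2019]
tool_rot: [3.115, 0.408, -0.0]
ft_force: [-0.3, 0.6, -2.1]
grip_width: 0.215
```

```bash
python3 -c "
from h import *
rep((.5273,.2083,.19),np.radians(15))
d=grab('scene','pics/s8.png');rep()
c=d['frame'][100:220,285:425,::-1];cv2.imwrite('pics/s8c.png',cv2.resize(cv2.convertScaleAbs(c,alpha=1.6),None,fx=5,fy=5))
"
```

```text
t 8.33 pos [526.99 208.15 201.94] F [-0.28  0.6  -2.08] T [-0.001 -0.022  0.026] w 18.6960
turn to vertical(deg) [ 0.02  0.02 -0.08] yaw 14.92 j [ 0.19  0.22 -0.7   1.68  0.15  1.29 -1.85]
tool shift mm [ 0.34 -0.07 11.94]
t 8.38 pos [527.08 208.18 202.18] F [ 0.94 -0.77 -1.69] T [-0.043 -0.03  -0.046] w 18.8561
turn to vertical(deg) [0.02 0.01 0.  ] yaw 14.92 j [ 0.19  0.22 -0.7   1.68  0.15  1.29 -1.85]
```

View pics/s8c.png

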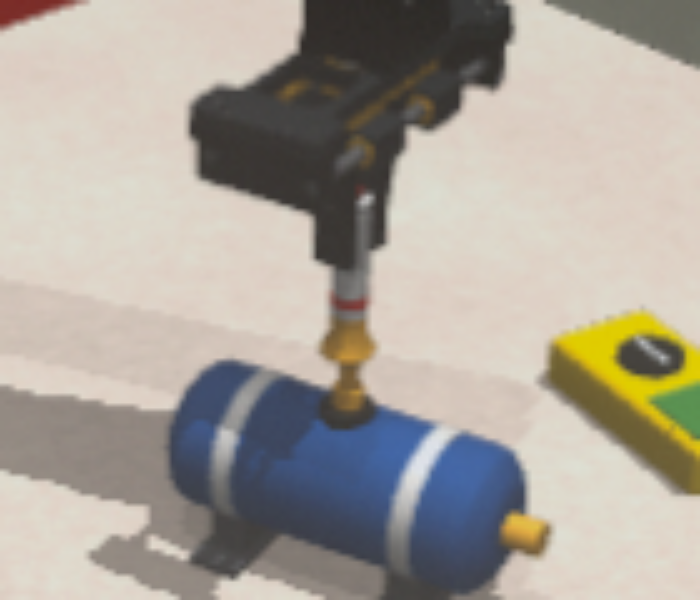

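The bell (348,343) now covers the stem with no contact force. I'll keep going down in small steps.

Request:
step_arm(rows=[[[0, 0, 0], [0, 0, 2], 15], [[0, 0, 0], [0, 0, 2], 15], [[0, 0, 0], [0, 0, 0], 15]])

```text
time: 8.63
position: [0.5273, 0.2083, 0.1982]
tool_rot: [3.115, 0.408, 0.001]
ft_force: [-0.5, 0.1, -2.6]
grip_width: 0.214
```

```bash
python3 -c "
from h import *
rep((.5273,.2083,.19),np.radians(15))"
```

```text
t 8.63 pos [527.33 208.31 198.19] F [-0.46  0.08 -2.62] T [ 0.007  0.04  -0.018] w 18.5868
turn to vertical(deg) [ 0.02 -0.03 -0.08] yaw 14.92 j [ 0.19  0.23 -0.7   1.69  0.15  1.28 -1.85]
tool shift mm [-0.04  0.    8.19]
```

Request:
step_arm(rows=[[[0, 0, 0], [0, 0, 1.5], 15], [[0, 0, 0], [0, 0, 1.5], 15], [[0, 0, 0], [0, 0, 0], 15]])

```text
time: 8.88
position: [0.5274, 0.2084, 0.195]
tool_rot: [3.115, 0.408, 0.001]
ft_force: [-0.2, 0.1, -0.5]
grip_width: 0.217
```

```bash
python3 -c "
from h import *
rep((.5273,.2083,.19),np.radians(15))"
```

```text
t 8.88 pos [527.4  208.38 195.02] F [-0.19  0.13 -0.46] T [-0.04   0.053  0.008] w 18.8976
turn to vertical(deg) [ 0.02 -0.05 -0.08] yaw 14.92 j [ 0.19  0.23 -0.7   1.69  0.15  1.28 -1.85]
tool shift mm [-0.12  0.05  5.02]
```

Request:
step_arm(rows=[[[0, 0, 0], [0, 0, 1], 15], [[0, 0, 0], [0, 0, 1], 15], [[0, 0, 0], [0, 0, 0], 15]])

```text
time: 9.13
position: [0.5279, 0.2086, 0.1938]
tool_rot: [3.115, 0.408, 0.004]
ft_force: [0.1, 0.1, -1.3]
grip_width: 0.214
```

```bash
python3 -c "
from h import *
rep((.5273,.2083,.19),np.radians(15))"
```

```text
t 9.13 pos [527.91 208.58 193.81] F [ 0.06  0.12 -1.34] T [-0.005  0.023  0.031] w 18.6554
turn to vertical(deg) [ 0.02 -0.13 -0.09] yaw 14.91 j [ 0.19  0.23 -0.7   1.69  0.16  1.27 -1.85]
tool shift mm [-0.67  0.11  3.81]
```

Request:
step_arm(rows=[[[0, 0, 0], [0, 0, 1], 15], [[0, 0, 0], [0, 0, 1], 15], [[0, 0, 0], [0, 0, 0], 15]])

```text
time: 9.38
position: [0.5284, 0.2088, 0.1932]
tool_rot: [3.115, 0.408, 0.006]
ft_force: [-0.9, -0.0, 1.2]
grip_width: 0.215
```

```bash
python3 -c "
from h import *
rep((.5273,.2083,.19),np.radians(15))"
```

```text
t 9.38 pos [528.44 208.81 193.22] F [-0.91 -0.    1.22] T [-0.211  0.314  0.035] w 18.7337
turn to vertical(deg) [ 0.05 -0.23 -0.09] yaw 14.91 j [ 0.19  0.23 -0.7   1.69  0.16  1.27 -1.85]
tool shift mm [-1.24  0.2   3.21]
```

Request:
step_arm(rows=[[[0, 0, 0], [0, 0, 1], 15], [[0, 0, 0], [0, 0, 1], 15], [[0, 0, 0], [0, 0, 0], 15]])

```text
time: 9.63
position: [0.5286, 0.2089, 0.1922]
tool_rot: [3.114, 0.408, 0.008]
ft_force: [-1.8, -0.5, 4.1]
grip_width: 0.215
```

```bash
python3 -c "
from h import *
rep((.5273,.2083,.19),np.radians(15))"
```

```text
t 9.63 pos [528.55 208.92 192.16] F [-1.81 -0.46  4.06] T [-0.142  0.387  0.002] w 18.6905
turn to vertical(deg) [ 0.07 -0.27 -0.09] yaw 14.91 j [ 0.19  0.23 -0.7   1.69  0.16  1.27 -1.86]
tool shift mm [-1.38  0.28  2.15]
```

Contact is on the seat: a stem top at about 0.148 m agrees with the camera. The tool drifted 1 mm in +x, so I'll trim it back while pressing.

Request:
step_arm(rows=[[[0, -0.25, 0], [-1.3, 0.2, 1.5], 15], [[0, 0, 0], [0, 0, 1.5], 15]])

```text
time: 9.8
position: [0.5286, 0.2089, 0.1906]
tool_rot: [3.114, 0.408, 0.006]
ft_force: [-0.4, -0.3, 7.4]
grip_width: 0.224
```

```bash
python3 -c "
from h import *
rep((.5275,.2084,.1845),np.radians(15))"
```

```text
t 9.80 pos [528.56 208.92 190.6 ] F [-0.42 -0.26  7.4 ] T [-0.264  0.409 -0.059] w 19.4485
turn to vertical(deg) [ 0.07 -0.22 -0.09] yaw 14.91 j [ 0.19  0.23 -0.7   1.7   0.16  1.27 -1.86]
tool shift mm [-1.18  0.23  6.1 ]
```

Request:
step_arm(rows=[[[0, -0.2, 0], [-1, 0.2, 2], 15], [[0, 0, 0], [-0.5, 0, 2], 15]])

```text
time: 9.97
position: [0.5287, 0.209, 0.1887]
tool_rot: [3.115, 0.407, 0.007]
ft_force: [-1.4, -1.3, 9.5]
grip_width: 0.217
```

```bash
python3 -c "
from h import *
rep((.5275,.2084,.1845),np.radians(15))"
```

```text
t 9.97 pos [528.65 209.   188.72] F [-1.36 -1.28  9.46] T [-0.297  0.45   0.024] w 18.8566
turn to vertical(deg) [ 0.06 -0.25 -0.09] yaw 14.91 j [ 0.19  0.23 -0.7   1.7   0.16  1.26 -1.86]
tool shift mm [-1.29  0.28  4.22]
```

Request:
step_arm(rows=[[[0, -0.3, 0], [-1.5, 0.3, 2], 15], [[0, 0, 0], [-1, 0, 2], 15]])

```text
time: 10.13
position: [0.5285, 0.2089, 0.1876]
tool_rot: [3.115, 0.407, 0.008]
ft_force: [-2.0, 0.3, 10.7]
grip_width: 0.217
```

```bash
python3 -c "
from h import *
rep((.5275,.2084,.1845),np.radians(15))"
```

```text
t 10.13 pos [528.49 208.94 187.6 ] F [-2.02  0.25 10.67] T [-0.354  0.333 -0.017] w 18.9142
turn to vertical(deg) [ 0.06 -0.28 -0.11] yaw 14.89 j [ 0.19  0.23 -0.7   1.7   0.16  1.26 -1.86]
tool shift mm [-1.11  0.27  3.1 ]
```

Request:
step_arm(rows=[[[0, -0.3, 0], [-1.5, 0.3, 2.5], 15], [[0, 0, 0], [-1, 0, 2.5], 15]])

```text
time: 10.3
position: [0.5286, 0.209, 0.1863]
tool_rot: [3.115, 0.407, 0.011]
ft_force: [-2.7, -0.6, 11.2]
grip_width: 0.216
```

```bash
python3 -c "
from h import *
rep((.5275,.2084,.1845),np.radians(15))"
```

```text
t 10.30 pos [528.64 209.02 186.25] F [-2.74 -0.57 11.18] T [-0.359  0.482  0.006] w 18.7543
turn to vertical(deg) [ 0.07 -0.38 -0.12] yaw 14.88 j [ 0.19  0.23 -0.7   1.7   0.16  1.26 -1.86]
tool shift mm [-1.27  0.31  1.74]
```

Request:
step_arm(rows=[[[0, -0.5, 0], [-2, 0.3, 3], 15], [[0, -0.2, 0], [-1.5, 0, 2.5], 15]])

```text
time: 10.47
position: [0.5286, 0.2091, 0.1854]
tool_rot: [3.114, 0.406, 0.006]
ft_force: [-1.6, -1.8, 13.6]
grip_width: 0.213
```

```bash
python3 -c "
from h import *
rep((.5275,.2084,.1845),np.radians(15))"
```

```text
t 10.47 pos [528.6  209.09 185.39] F [-1.64 -1.79 13.64] T [-0.356  0.375  0.029] w 18.5685
turn to vertical(deg) [ 0.09 -0.2  -0.13] yaw 14.87 j [ 0.19  0.24 -0.7   1.7   0.16  1.26 -1.86]
tool shift mm [-1.24  0.38  0.89]
```

Request:
step_arm(rows=[[[0, -0.3, 0], [-1.5, 0.3, 3], 15], [[0, 0, 0], [-1, 0, 2.5], 15]])

```text
time: 10.63
position: [0.5294, 0.2094, 0.1854]
tool_rot: [3.114, 0.406, 0.011]
ft_force: [-3.1, -0.8, 13.6]
grip_width: 0.213
```

```bash
python3 -c "
from h import *
rep((.5275,.2084,.1845),np.radians(15))"
```

```text
t 10.63 pos [529.45 209.4  185.42] F [-3.07 -0.78 13.64] T [-0.501  0.829  0.004] w 18.5598
turn to vertical(deg) [ 0.12 -0.39 -0.15] yaw 14.85 j [ 0.19  0.24 -0.7   1.7   0.16  1.25 -1.86]
tool shift mm [-2.15  0.47  0.9 ]
```

Request:
step_arm(rows=[[[0, -0.6, 0], [-3, 0.5, 3.5], 15]])

```text
time: 10.72
position: [0.5286, 0.209, 0.1852]
tool_rot: [3.113, 0.406, 0.004]
ft_force: [-1.2, -0.9, 19.0]
grip_width: 0.214
```

```bash
python3 -c "
from h import *
rep((.5275,.2084,.1845),np.radians(15))"
```

```text
t 10.72 pos [528.59 209.05 185.25] F [-1.17 -0.9  19.03] T [-0.249  0.288 -0.014] w 18.6440
turn to vertical(deg) [ 0.14 -0.12 -0.15] yaw 14.85 j [ 0.19  0.24 -0.7   1.7   0.16  1.26 -1.86]
tool shift mm [-1.22  0.35  0.75]
```

Request:
step_arm(rows=[[[0, -0.6, 0], [-3, 0.5, 4], 15]])

```text
time: 10.8
position: [0.5285, 0.209, 0.1852]
tool_rot: [3.113, 0.405, -0.001]
ft_force: [-0.5, -0.2, 19.1]
grip_width: 0.213
```

```bash
python3 -c "
from h import *
rep((.5275,.2084,.1845),np.radians(15))"
```

```text
t 10.80 pos [528.48 209.01 185.23] F [-0.53 -0.15 19.1 ] T [-0.167  0.167  0.004] w 18.5341
turn to vertical(deg) [ 0.14  0.05 -0.16] yaw 14.84 j [ 0.19  0.24 -0.7   1.7   0.16  1.26 -1.86]
tool shift mm [-1.1   0.33  0.73]
```

z has stopped at 185.2 mm with 19 N on it, so the stem is home. I'll hold using camera calls and look at the rod.

```bash
python3 -c "
from h import *
for i in range(8):
    d=grab('scene','pics/s9.png');s=status.get_state();print(round(s['time'],2),np.round(s['position']*1e3,2),np.round(s['ft_force'],2))
c=d['frame'][100:220,285:425,::-1];cv2.imwrite('pics/s9c.png',cv2.resize(cv2.convertScaleAbs(c,alpha=1.6),None,fx=5,fy=5))
"
```

```text
10.85 [528.63 209.06 185.3 ] [-0.96 -0.92 18.1 ]
10.9 [528.62 209.1  185.29] [-0.79 -0.65 17.1 ]
10.95 [528.6  209.08 185.3 ] [-1.14 -1.33 17.58]
11.0 [528.61 209.04 185.29] [-1.35 -0.94 18.46]
11.05 [528.6  209.04 185.29] [-0.74 -0.93 18.21]
11.1 [528.59 209.04 185.3 ] [-0.88 -0.96 17.17]
11.15 [528.61 209.03 185.3 ] [-0.17 -2.04 18.64]
11.2 [528.61 209.02 185.28] [-1.49 -0.21 17.39]
```

View pics/s9c.png

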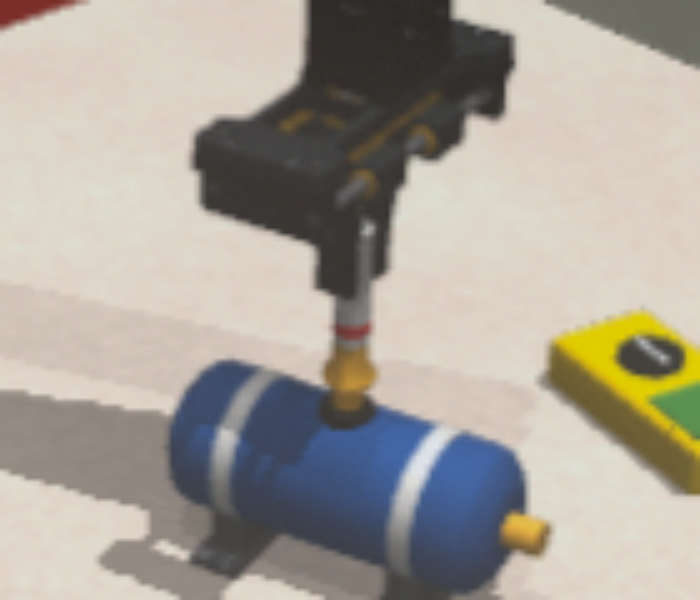

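```bash
python3 -c "
from h import *
for i in range(12):
    d=grab('top','pics/t9.png');s=status.get_state()
    if i%3==2: print(round(s['time'],2),np.round(s['position']*1e3,2),np.round(s['ft_force'],2))
"
```

```text
11.35 [528.6  209.04 185.29] [-0.59 -1.18 16.99]
11.5 [528.59 209.03 185.27] [-0.72 -0.92 17.65]
11.65 [528.61 209.05 185.31] [-0.84 -0.77 17.76]
11.8 [528.62 209.05 185.31] [-1.96  0.42 16.94]
```

Request:
step_arm(rows=[[[0, 0, 0], [-0.5, 0, -2], 15], [[0, 0, 0], [-0.5, 0, -4], 15], [[0, 0, 0], [0, 0, -5], 15], [[0, 0, 0], [0, 0, -6], 15]])

```text
time: 12.13
position: [0.5284, 0.209, 0.2043]
tool_rot: [3.113, 0.405, 0.004]
ft_force: [-0.3, 0.1, -0.9]
grip_width: 0.217
```

```bash
python3 -c "
from h import *
rep((.528,.2086,.255),np.radians(15))"
```

```text
t 12.13 pos [528.41 208.99 204.3 ] F [-0.28  0.05 -0.9 ] T [ 0.038 -0.014  0.015] w 18.8809
turn to vertical(deg) [ 0.15 -0.11 -0.17] yaw 14.83 j [ 0.19  0.22 -0.7   1.68  0.15  1.3  -1.85]
tool shift mm [ -0.4    0.41 -50.7 ]
```

Request:
step_arm(rows=[[[0, 0, 0], [0, 0, -8], 15], [[0, 0, 0], [0, 0, -12], 15], [[0, 0, 0], [0, 0, -12], 15], [[0, 0, 0], [0, 0, -10], 15], [[0, 0, 0], [0, 0, -5], 15], [[0, 0, 0], [0, 0, 0], 15]])

```text
time: 12.63
position: [0.5283, 0.2091, 0.2555]
tool_rot: [3.114, 0.405, 0.002]
ft_force: [-0.2, -0.5, -1.6]
grip_width: 0.219
```

```bash
python3 -c "
from h import *
d=grab('scene','pics/s10.png');rep((.61,-.129,.26),np.radians(15))
c=d['frame'][60:180,285:425,::-1];cv2.imwrite('pics/s10c.png',cv2.resize(cv2.convertScaleAbs(c,alpha=1.6),None,fx=5,fy=5))"
```

```text
t 12.68 pos [528.22 209.14 255.05] F [ 0.13 -0.28 -1.12] T [ 0.024 -0.024 -0.024] w 18.8389
turn to vertical(deg) [ 0.1  -0.06 -0.16] yaw 14.84 j [ 0.2   0.19 -0.71  1.6   0.13  1.39 -1.84]
tool shift mm [ -7.53 347.81  -4.37]
```

View pics/s10c.png

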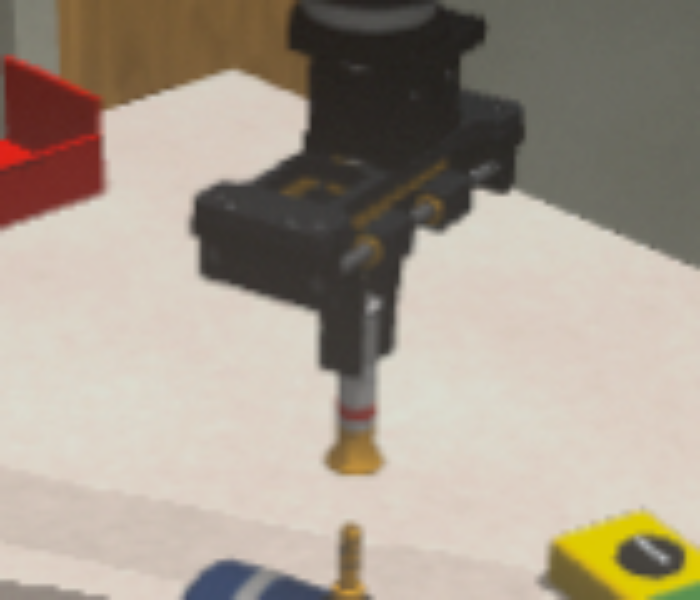

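No red cap shows at the barrel top (373,303) any more; the white barrel runs up behind the knuckle, so the cap is probably raised and hidden. Next I'll go back to the holder.

Request:
step_arm(rows=[[[0, 0, 0], [-1, 20, -2], 15], [[0, 0, 0], [-1, 30, -1], 15], [[0, 0, 0], [-1, 36, -1], 15], [[0, 0, 0], [-1, 36, -1], 15], [[0, 0, 0], [-1, 36, -1], 15], [[0, 0, 0], [-1, 36, -1], 15], [[0, 0, 0], [-1, 36, -1], 15], [[0, 0, 0], [0, 36, 0], 15], [[0, 0, 0], [0, 25, 0], 15], [[0, 0, 0], [0, 10, 0], 15], [[0, 0, 0], [0, 0, 0], 15]])

```text
time: 13.6
position: [0.5991, -0.0927, 0.2574]
tool_rot: [-3.112, -0.42, 0.01]
ft_force: [0.1, -0.3, -1.7]
grip_width: 0.219
```

```bash
python3 -c "
from h import *
rep((.61,-.129,.22),np.radians(15))"
```

```text
t 13.60 pos [599.08 -92.66 257.38] F [ 0.07 -0.34 -1.75] T [0.028 0.023 0.011] w 19.0817
turn to vertical(deg) [-0.11  0.34  0.37] yaw 15.38 j [ 0.53  0.26 -0.51  1.51  0.13  1.42 -1.29]
tool shift mm [ 1.11 38.01 37.3 ]
```

Request:
step_arm(rows=[[[-0.1, 0.3, 0.3], [1, 16, 5], 15], [[0, 0, 0], [0, 16, 12], 15], [[0, 0, 0], [0, 5, 12], 15], [[0, 0, 0], [0, 0, 8], 15], [[0, 0, 0], [0, 0, 0], 15], [[0, 0, 0], [0, 0, 0], 15]])

```text
time: 14.1
position: [0.6095, -0.1232, 0.214]
tool_rot: [-3.108, -0.425, 0.005]
ft_force: [0.1, 0.6, -1.4]
grip_width: 0.211
```

```bash
python3 -c "
from h import *
d=grab('scene','pics/s11.png');rep((.6093,-.1287,.13),np.radians(15))
c=d['frame'][180:300,200:340,::-1];cv2.imwrite('pics/s11c.png',cv2.resize(cv2.convertScaleAbs(c,alpha=1.8),None,fx=5,fy=5))"
```

```text
t 14.15 pos [ 609.29 -122.79  213.93] F [ 0.76  0.43 -1.4 ] T [ 0.013 -0.002 -0.021] w 18.5689
turn to vertical(deg) [-0.34  0.18  0.59] yaw 15.59 j [ 0.56  0.31 -0.49  1.53  0.14  1.34 -1.25]
tool shift mm [-1.32  6.2  83.9 ]
```

View pics/s11c.png

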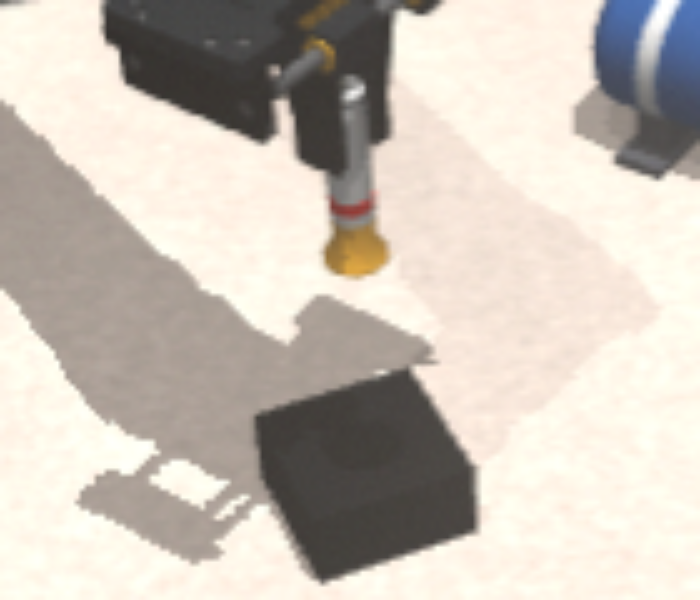

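```bash
python3 - <<'E'
from h import *
fs=[]
for i in range(6):
    d=grab('scene','pics/s12.png');fs.append(d['frame'].astype(float))
rep((.6093,-.1287,.13),np.radians(15))
a=np.mean(fs,0);c=a[245:300,245:300,::-1]
np.save('avg.npy',a)
cv2.imwrite('pics/s12c.png',cv2.resize(np.clip((c-10)*6,0,255).astype(np.uint8),None,fx=10,fy=10,interpolation=cv2.INTER_CUBIC))
c=a[180:260,240:300,::-1];cv2.imwrite('pics/s12b.png',cv2.resize(np.clip(c*1.8,0,255).astype(np.uint8),None,fx=7,fy=7,interpolation=cv2.INTER_CUBIC))
E
```

```text
t 14.45 pos [ 610.32 -124.04  215.88] F [ 0.1   0.31 -0.23] T [-0.001  0.029  0.029] w 18.9293
turn to vertical(deg) [-0.2   0.01  0.51] yaw 15.51 j [ 0.56  0.31 -0.49  1.53  0.14  1.34 -1.25]
tool shift mm [-2.21  4.52 85.86]
```

View pics/s12c.png

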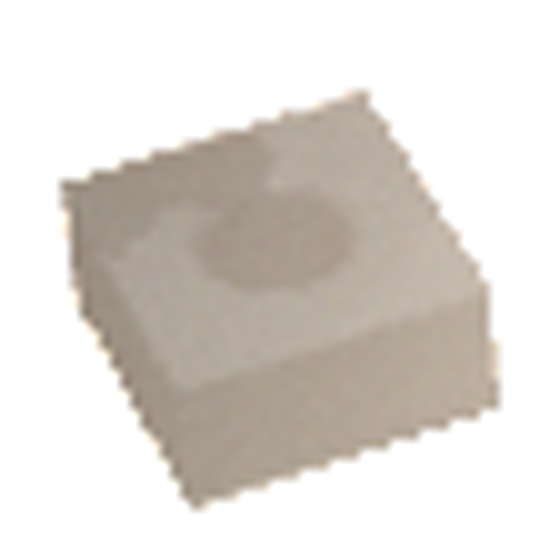

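View pics/s12b.png

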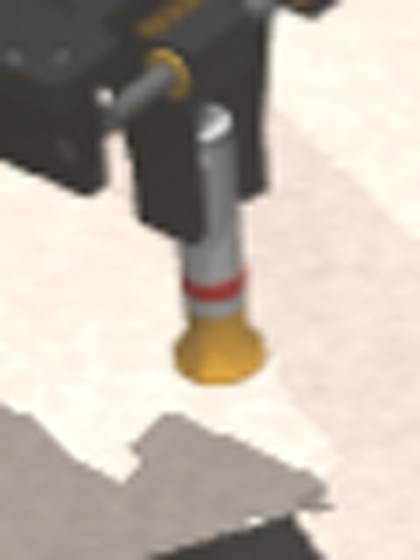

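```bash
python3 - <<'E'
from h import *
s=load('scene')
print('hole',plane(s,272.2,268.6,.04))
q=np.array([[62,183],[366,92],[487,285],[180,388]])/10+245-.5
C=[plane(s,*p,.04) for p in q]
for c in C: print(c)
print('ctr',np.mean(C,0),[np.linalg.norm(C[i]-C[(i+1)%4]) for i in range(4)])
def proj(X):
    d=s;q=d['R']@X+d['t'];x,y=q[:2]/q[2];f=1+float(d['k1'])*(x*x+y*y);return np.array([x*f*d['K'][0,0]+d['K'][0,2],y*f*d['K'][1,1]+d['K'][1,2]])
p=status.get_state()['position']
print('mouth pred',proj(p-[0,0,.0668]))
f=np.load('avg.npy')
for v in range(222,238):
    r=f[v,255:290];m=(r[:,0]>1.6*r[:,2])&(r[:,0]>40);u=np.arange(255,290)[m]
    if len(u):print('foot',v,u.min(),u.max(),u.mean())
E
```

```text
hole [ 0.61458946 -0.13182066  0.04      ]
[ 0.56504241 -0.1588212   0.04      ]
[ 0.58556809 -0.08422488  0.04      ]
[ 0.65831273 -0.10360943  0.04      ]
[ 0.6400482  -0.17739739  0.04      ]
ctr [ 0.61224286 -0.13101322  0.04      ] [np.float64(0.07736869116889362), np.float64(0.07528308458069195), np.float64(0.07601483828321637), np.float64(0.0772718739146491)]
mouth pred [270.72882768 229.81502583]
foot 222 267 272 269.5
foot 225 267 274 270.5
foot 226 267 274 270.5
foot 227 267 275 271.0
foot 228 266 276 271.0
foot 229 265 277 271.0
foot 230 265 277 271.0
foot 231 265 277 271.0
foot 232 265 276 270.5
foot 233 266 275 270.5
foot 234 268 273 270.5
```

Request:
step_arm(rows=[[[-0.2, 0, 0.5], [-2, 5, 10], 15], [[0, 0, 0], [0, 0, 20], 15], [[0, 0, 0], [0, 0, 20], 15], [[0, 0, 0], [0, 0, 16], 15], [[0, 0, 0], [0, 0, 8], 15], [[0, 0, 0], [0, 0, 0], 15]])

```text
time: 14.95
position: [0.611, -0.1319, 0.1396]
tool_rot: [3.111, 0.405, 0.008]
ft_force: [-0.5, -0.1, -1.3]
grip_width: 0.212
```

```bash
python3 -c "
from h import *
rep((.6095,-.1292,.12),np.radians(15))"
```

```text
t 14.95 pos [ 611.02 -131.87  139.62] F [-0.5  -0.06 -1.28] T [-0.003  0.059  0.008] w 18.4299
turn to vertical(deg) [ 0.28 -0.25 -0.18] yaw 14.82 j [ 0.55  0.36 -0.48  1.62  0.18  1.2  -1.27]
tool shift mm [-0.87 -3.06 19.61]
```

Request:
step_arm(rows=[[[0.3, -0.2, -0.2], [-1, -3, 10], 15], [[0, 0, 0], [0, 0, 10], 15], [[0, 0, 0], [0, 0, 3], 15], [[0, 0, 0], [0, 0, 0], 15], [[0, 0, 0], [0, 0, 0], 15]])

```text
time: 15.37
position: [0.61, -0.1296, 0.1157]
tool_rot: [-3.115, -0.41, -0.004]
ft_force: [-0.1, -0.6, -2.0]
grip_width: 0.217
```

```bash
python3 -c "
from h import *
rep((.6095,-.1292,.115),np.radians(15))
fs=[]
for i in range(4):
    d=grab('scene','pics/s13.png');fs.append(d['frame'].astype(float))
rep((.6095,-.1292,.115),np.radians(15))
a=np.mean(fs,0);c=a[215:300,240:305,::-1]
g=np.clip(255*(c/255)**.45,0,255).astype(np.uint8)
cv2.imwrite('pics/s13c.png',cv2.resize(g,None,fx=7,fy=7,interpolation=cv2.INTER_CUBIC))"
```

```text
t 15.37 pos [ 609.98 -129.63  115.66] F [-0.13 -0.59 -2.  ] T [ 0.014 -0.026 -0.034] w 18.8525
turn to vertical(deg) [ 0.01 -0.13 -0.01] yaw 14.99 j [ 0.55  0.38 -0.47  1.65  0.19  1.16 -1.28]
tool shift mm [-0.35 -0.54  0.66]
t 15.57 pos [ 610.3  -129.73  116.23] F [ 0.12  0.09 -0.4 ] T [0.003 0.024 0.024] w 18.8808
turn to vertical(deg) [ 0.05 -0.17 -0.01] yaw 14.99 j [ 0.55  0.38 -0.47  1.65  0.19  1.16 -1.28]
tool shift mm [-0.64 -0.72  1.23]
```

View pics/s13c.png

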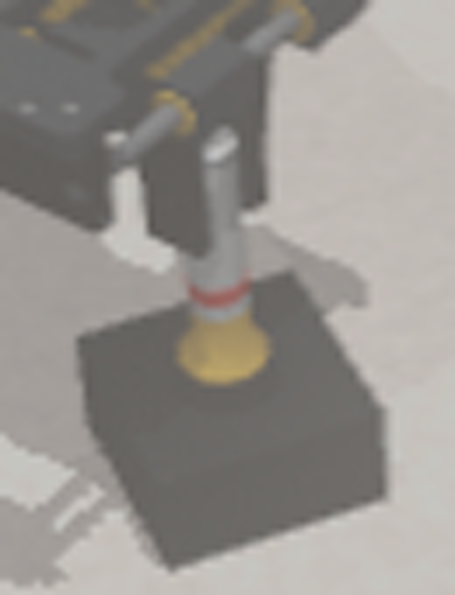

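The bell centre projects to about (271.8,268.3) at the hole plane and the hole is at (272.2,268.6), so they're aligned within about 1 mm. Lowering it in.

Request:
step_arm(rows=[[[0, -0.1, 0], [0, -0.8, 6], 15], [[0, 0, 0], [0, 0, 6], 15], [[0, 0, 0], [0, 0, 3], 15], [[0, 0, 0], [0, 0, 0], 15]])

```text
time: 15.9
position: [0.6109, -0.129, 0.1011]
tool_rot: [3.113, 0.41, 0.005]
ft_force: [0.0, 0.6, -1.3]
grip_width: 0.215
```

```bash
python3 -c "
from h import *
rep((.6105,-.129,.073),np.radians(15))"
```

```text
t 15.90 pos [ 610.95 -128.96  101.06] F [ 0.04  0.55 -1.28] T [-0.043  0.023 -0.025] w 18.7280
turn to vertical(deg) [ 0.12 -0.18 -0.01] yaw 14.99 j [ 0.54  0.4  -0.47  1.66  0.2   1.13 -1.29]
tool shift mm [-0.53 -0.14 28.06]
```

Request:
step_arm(rows=[[[0.1, -0.2, 0], [-0.5, 0, 6], 15], [[0, 0, 0], [0, 0, 6], 15], [[0, 0, 0], [0, 0, 4], 15], [[0, 0, 0], [0, 0, 0], 15]])

```text
time: 16.23
position: [0.6101, -0.1291, 0.0827]
tool_rot: [-3.115, -0.41, 0.002]
ft_force: [-0.8, -0.2, -1.3]
grip_width: 0.216
```

```bash
python3 -c "
from h import *
rep((.6105,-.129,.073),np.radians(15))"
```

```text
t 16.23 pos [ 610.05 -129.12   82.72] F [-0.79 -0.15 -1.27] T [0.032 0.082 0.018] w 18.7994
turn to vertical(deg) [-0.02  0.09 -0.01] yaw 14.99 j [ 0.54  0.42 -0.47  1.67  0.21  1.1  -1.29]
tool shift mm [0.48 0.   9.72]
```

Request:
step_arm(rows=[[[0, 0.1, 0], [0.3, 0, 3], 15], [[0, 0, 0], [0, 0, 2.5], 15], [[0, 0, 0], [0, 0, 0], 15]])

```text
time: 16.48
position: [0.6102, -0.129, 0.0762]
tool_rot: [-3.114, -0.41, 0.0]
ft_force: [-0.6, 0.0, -1.1]
grip_width: 0.215
```

```bash
python3 -c "
from h import *
rep((.6105,-.129,.073),np.radians(15))"
```

```text
t 16.48 pos [ 610.17 -129.04   76.16] F [-0.65  0.03 -1.09] T [0.016 0.004 0.007] w 18.6663
turn to vertical(deg) [-0.04  0.01 -0.01] yaw 14.99 j [ 0.54  0.42 -0.46  1.68  0.21  1.09 -1.29]
tool shift mm [0.33 0.05 3.16]
```

Request:
step_arm(rows=[[[0, 0, 0], [0.3, 0, 1.2], 15], [[0, 0, 0], [0, 0, 0.8], 15], [[0, 0, 0], [0, 0, 0], 15]])

```text
time: 16.73
position: [0.6107, -0.129, 0.0742]
tool_rot: [-3.114, -0.41, -0.0]
ft_force: [0.6, -0.8, -1.9]
grip_width: 0.214
```

```bash
python3 -c "
from h import *
rep((.6105,-.129,.073),np.radians(15))"
```

```text
t 16.73 pos [ 610.69 -129.02   74.19] F [ 0.65 -0.82 -1.91] T [ 0.047 -0.038  0.051] w 18.5815
turn to vertical(deg) [-0.03 -0.01 -0.02] yaw 14.98 j [ 0.54  0.43 -0.46  1.68  0.21  1.09 -1.3 ]
tool shift mm [-0.18 -0.06  1.19]
```

Request:
step_arm(rows=[[[0, 0, 0], [0, 0, 0.7], 15], [[0, 0, 0], [0, 0, 0.5], 15]])

```text
time: 16.9
position: [0.611, -0.129, 0.0733]
tool_rot: [-3.115, -0.41, -0.001]
ft_force: [0.2, 0.1, -1.9]
grip_width: 0.217
```

```bash
python3 -c "
from h import *
rep((.6105,-.129,.073),np.radians(15))"
```

```text
t 16.90 pos [ 611.   -129.03   73.33] F [ 0.22  0.13 -1.88] T [-0.013  0.041 -0.011] w 18.8560
turn to vertical(deg) [-0.   -0.05 -0.01] yaw 14.99 j [ 0.54  0.43 -0.46  1.68  0.21  1.08 -1.3 ]
tool shift mm [-0.48 -0.16  0.33]
```

Request:
step_arm(rows=[[[0, 0, 0], [-0.3, 0, 0.7], 15], [[0, 0, 0], [0, 0, 0.5], 15]])

```text
time: 17.07
position: [0.6112, -0.129, 0.0728]
tool_rot: [3.115, 0.41, 0.003]
ft_force: [-1.4, 0.0, 2.7]
grip_width: 0.215
```

```bash
python3 -c "
from h import *
rep((.6105,-.129,.073),np.radians(15))
d=grab('scene','pics/x.png');rep()"
```

```text
t 17.07 pos [ 611.17 -129.01   72.81] F [-1.39  0.    2.75] T [ 0.082  0.341 -0.001] w 18.7237
turn to vertical(deg) [ 0.02 -0.11 -0.01] yaw 14.99 j [ 0.54  0.43 -0.46  1.68  0.21  1.08 -1.3 ]
tool shift mm [-0.65 -0.18 -0.19]
t 17.12 pos [ 611.14 -129.02   72.82] F [-1.36 -0.45  1.95] T [ 0.037  0.232 -0.004] w 18.5322
turn to vertical(deg) [ 0.02 -0.1  -0.  ] yaw 14.99 j [ 0.54  0.43 -0.46  1.68  0.21  1.08 -1.3 ]
```

Request:
step_arm(rows=[[[0, 0, 0], [-0.3, 0, 0.7], 15], [[0, 0, 0], [0, 0, 0.5], 15]])

```text
time: 17.28
position: [0.6112, -0.129, 0.0728]
tool_rot: [3.114, 0.41, 0.004]
ft_force: [-1.2, 0.9, 2.6]
grip_width: 0.218
```

```bash
python3 -c "
from h import *
rep((.6105,-.129,.073),np.radians(15))
d=grab('scene','pics/x.png');rep()"
```

```text
t 17.28 pos [ 611.25 -128.97   72.81] F [-1.21  0.9   2.56] T [ 0.082  0.456 -0.025] w 18.9338
turn to vertical(deg) [ 0.05 -0.14 -0.01] yaw 14.99 j [ 0.54  0.43 -0.46  1.68  0.21  1.08 -1.3 ]
tool shift mm [-0.73 -0.16 -0.19]
t 17.33 pos [ 611.23 -128.94   72.78] F [-2.33 -0.64  3.74] T [0.138 0.456 0.015] w 19.1403
turn to vertical(deg) [ 0.05 -0.14 -0.  ] yaw 15.00 j [ 0.54  0.43 -0.46  1.68  0.21  1.08 -1.3 ]
```

Floor contact came at 72.8 mm, the same TCP height as at the grasp, so the gauge didn't slip. I'll relax the grip and open.

Request:
step_arm(rows=[[[0, -0.1, 0], [-0.5, 0, 0], 15], [[0, 0, 0], [0, 0, 0], 15]], grip_force=6)

```text
time: 17.5
position: [0.6109, -0.1291, 0.0727]
tool_rot: [3.114, 0.41, 0.002]
ft_force: [-0.1, 0.7, 1.3]
grip_width: 0.223
```

Request:
step_arm(rows=[[[0, 0, 0], [0, 0, 0], 24], [[0, 0, 0], [0, 0, 0], 30], [[0, 0, 0], [0, 0, 0], 40], [[0, 0, 0], [0, 0, 0], 50], [[0, 0, 0], [0, 0, 0], 50]])

```text
time: 17.92
position: [0.611, -0.1295, 0.0719]
tool_rot: [3.114, 0.41, 0.002]
ft_force: [0.6, -0.2, -0.2]
grip_width: 0.485
```

```bash
python3 -c "
from h import *
rep((.6105,-.129,.073),np.radians(15))
d=grab('scene','pics/s14.png')
c=d['frame'][190:300,210:340,::-1];cv2.imwrite('pics/s14c.png',cv2.resize(cv2.convertScaleAbs(c,alpha=1.8),None,fx=5,fy=5,interpolation=cv2.INTER_CUBIC))"
```

```text
t 17.92 pos [ 611.02 -129.49   71.93] F [ 0.58 -0.22 -0.16] T [ 0.01   0.024 -0.01 ] w 42.2173
turn to vertical(deg) [ 0.07 -0.08 -0.01] yaw 14.99 j [ 0.54  0.43 -0.46  1.68  0.21  1.08 -1.3 ]
tool shift mm [-0.37 -0.6  -1.07]
```

View pics/s14c.png

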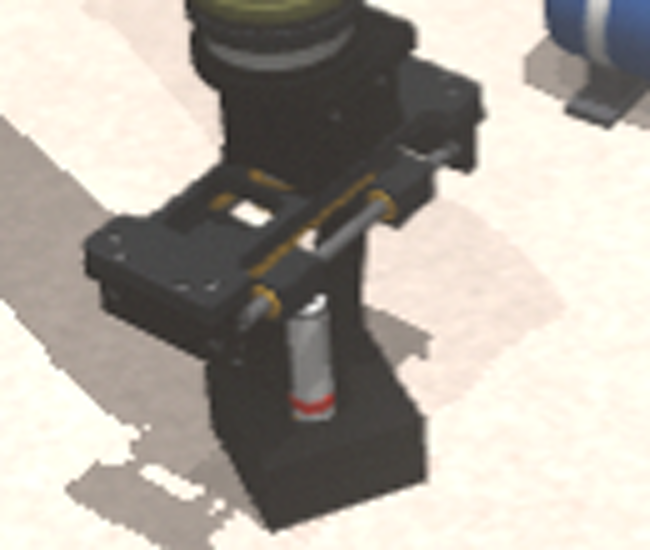

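The gauge stands free and upright, with white visible above the barrel top at crop (315,300). I'll open wide and rise straight up.

Request:
step_arm(rows=[[[0, 0, 0], [0, 0, -2], 85], [[0, 0, 0], [0, 0, -2], 85], [[0, 0, 0], [0, 0, -8], 85], [[0, 0, 0], [0, 0, -15], 85], [[0, 0, 0], [0, 0, -20], 85], [[0, 0, 0], [0, 0, -20], 85], [[0, 0, 0], [0, 0, -20], 85]])

```text
time: 18.55
position: [0.6074, -0.1289, 0.1589]
tool_rot: [-3.112, -0.41, 0.012]
ft_force: [0.9, 0.4, -0.2]
grip_width: 0.954
```

Request:
step_arm(rows=[[[0, 0, 0], [0, 0, -20], 85], [[0, 0, 0], [0, 0, -20], 85], [[0, 0, 0], [0, 0, -20], 85], [[0, 0, 0], [-20, 20, -10], 85], [[0, 0, 0], [-30, 20, 0], 85], [[0, 0, 0], [-30, 20, 0], 85], [[0, 0, 0], [-30, 20, 0], 85], [[0, 0, 0], [-25, 15, 0], 85], [[0, 0, 0], [-10, 5, 0], 85], [[0, 0, 0], [0, 0, 0], 85]])

```text
time: 19.38
position: [0.4949, -0.2655, 0.248]
tool_rot: [3.108, 0.423, 0.019]
ft_force: [-0.1, -0.1, -0.2]
grip_width: 0.977
```

```bash
python3 - <<'E'
from h import *
for i in range(3): s=grab('scene','pics/s15.png');t=grab('top','pics/t15.png')
rep()
def crop(d,u,v,w,sc): return cv2.resize(cv2.convertScaleAbs(d["frame"][v-w:v+w,u-w:u+w,::-1],alpha=1.8),None,fx=sc,fy=sc,interpolation=cv2.INTER_CUBIC)
cv2.imwrite('pics/z15.png',np.hstack([crop(s,272,255,32,6),crop(t,367,253,32,6)]))
red=lambda c:(c[...,0]>70)&(c[...,0]>1.6*c[...,1])&(c[...,0]>1.6*c[...,2])
P=[]
for d,b in((s,(262,228,285,256)),(t,(355,235,390,265))):
    x0,y0,x1,y1=b;m=red(d['frame'][y0:y1,x0:x1].astype(int));v,u=np.nonzero(m);print(len(u),u.mean()+x0,v.mean()+y0);P.append(ray(d,u.mean()+x0,v.mean()+y0))
print(tri(*P))
E
```

```text
t 19.68 pos [ 498.38 -260.43  246.96] F [-0.14 -0.32 -0.33] T [-0.017  0.054  0.011] w 84.8260
turn to vertical(deg) [ 0.23 -0.71 -0.  ] yaw 16.02 j [ 0.8   0.14 -0.4   1.65  0.05  1.35 -0.9 ]
13 269.61538461538464 241.3846153846154
14 369.85714285714283 250.57142857142858
(array([ 0.61035769, -0.12954959,  0.11875697]), np.float64(0.00011524505960369577))
```

View pics/z15.png

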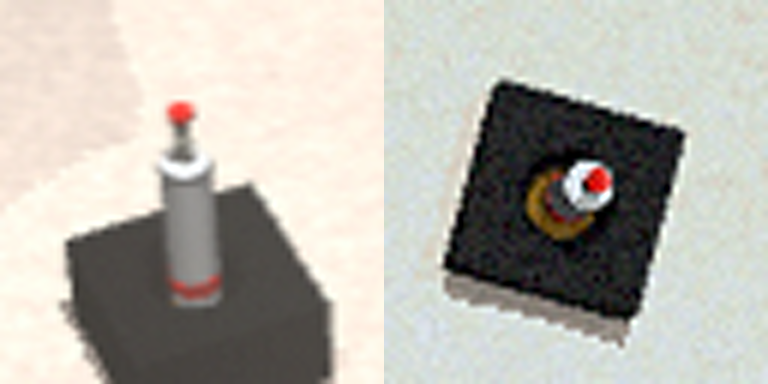

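View pics/s15.png

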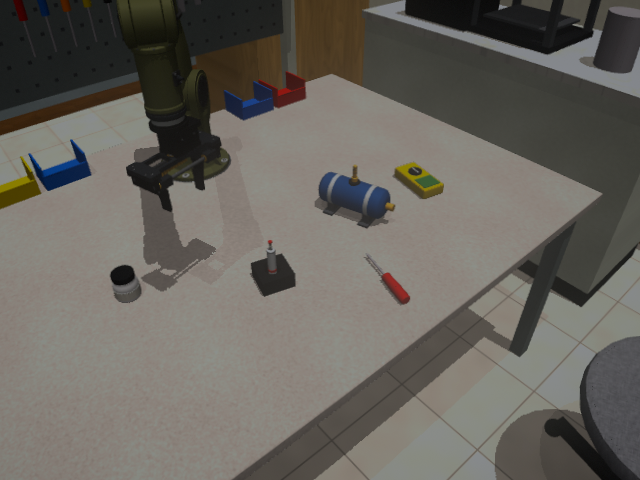

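The gauge is upright in its holder with the rod out: the cap rose from z=0.099 to 0.119, about 20 mm. The bystanders look where they were and the arm is clear. I'm handing in.

```bash
python3 -c "
from bench import order
print(order.close_job())"
```

```text
the job is handed in; nothing more can be done
None
```

The job is done and handed in at about 20 s of the 64 s allowed. I took the gauge from its holder and pressed it straight down onto the valve stem. I held it there about 1 s, then set it back upright in the holder and moved the arm clear.

- **Press:** the tool went down 8 mm after contact and then stopped moving, so the stem was fully home. The wrist read 17–18 N through the hold and 19.1 N at most in the readings I took. The stem itself carries about 1.5 N more than that, because the gauge's weight offsets the wrist reading. Force was sampled only between moves and at each camera call, so a brief higher peak could have gone unseen.
- **Rod:** it is out by about 20 mm. The cap rose from z = 0.099 to 0.119 m measured across both views, inside the expected 13–22 mm.
- **Set-down:** the gauge touched the holder floor at the same tool height as when it was grasped, with about 3–5 N, so it had not slipped in the grip. The last pictures show it upright, with the meter, jar and screwdriver apparently where they started.

**Problems and disagreements:**
- On the first grasp the arm drifted about 3 mm, so I released, recentred and gripped again.
- While pressing, the tool drifted about 1 mm sideways, with side forces up to 3 N.
- The two cameras disagreed by about 4 mm on the hole position, so I aligned the gauge and hole within one camera view.
- During the press and return the rod was hidden behind the gripper, so I confirmed it was out only after letting go.

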